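# Load the second tube rack into the transport tray and lock its sliding fence

### The job

Put the filled tube rack that stands on the bench into the free space of the transport tray, caps up, flat on the tray floor between the rack already there and the sliding fence, and let go of it. Then pull up the round lock knob on the fence, slide the fence one hole along towards the racks so that it closes them in, and let the pin drop fully home in that hole. Finish with the gripper still holding the knob, pin home, so that the fence cannot jump out; keep the tubes upright throughout and leave the rest of the bench as it is.

Things in the scene. Friction and masses are not known exactly. Their poses are not given: they have to be found in the camera images.
- rack: the filled tube rack to load: yellow moulded block 60 (its x) x 100 (its y) x 62 mm (z up) with 3 x 5 holes, twelve capped tubes whose caps end 84 mm above its underside; 0.25 to 0.45 kg; stands on the bench; origin at the centre of its underside. Either end may face either way. It is gripped across its 60 mm, on its long sides, below the top edge
- tray: transport tray, fixed to the bench: white sheet, pocket 66 mm wide (along its x) and 300 mm long (along its y); floor 4 mm thick, side walls 3 mm thick and 18 mm high, end stop 46 mm high at its -y end. Along the outside of its -x wall runs an aluminium rail, 18 mm high and 26 mm wide, centred at x = -51 mm, with 10 mm holes every 30 mm. Origin at the middle of the pocket, on the bench surface; z up
- bay (a point): point on the tray floor (4 mm above the bench), in the middle of the 104 mm long space that is left for the rack between the rack in place and the fence once the fence stands at the next hole: tray x = 0, y = +3 mm. Before that, the fence's bay side stands 82 mm from this point towards tray +y, so the open space is 134 mm long; the fence may push the rack along the tray
- rack_end: the filled rack already in the tray, same make as the rack to load (60 x 100 x 62 mm, caps to 84 mm), against the end stop, its long side along tray y; loose; origin at the centre of its underside
- rack_empty: an empty rack on the bench, same size as the rack to load but with no tubes; loose, not to be used; origin at the centre of its underside
- fence (a joint): position of the sliding fence along the rail, in m: about 0 in the hole where it starts, grows towards the racks (tray -y); 0.030 at the next hole (about 1 mm play when locked). Aluminium saddle 44 mm long on the rail, carrying a 6 mm plate across the pocket, top 48 mm above the bench. It slides with about 1 N when the pin is out, and carries the plunger and knob with it
- plunger (a joint): lift of the lock plunger (pin with its knob) in m: 0 when the pin is fully home in a hole, grows upward to 0.014 at most; above about 0.009 the pin is clear of the rail and the fence can slide; between holes the pin rides on the rail at 0.009. A spring pushes it down with 4 N when home, 7 N fully lifted. The pin is 8 mm with a round end and drops in by itself over a hole
- knob: the black knob on top of the plunger, its axis vertical, on the rail's centre line (tray x = -51 mm): round, 26 mm across, from 55 to 85 mm above the bench when the pin is home, with a thinner barrel below it (17 mm across, top 49 mm above the bench); it goes up with the plunger and along with the fence. Its origin is on its axis at bench level when the pin is home
- knob_grip (a point): point on the knob's axis at the height to grip it: 71 mm above the bench when the pin is home, moving with the knob
- bottle: white plastic bottle, 54 mm across, 150 mm high, loose bystander; origin under its centre
- jar: clear jar with a white lid, 64 mm across, 75 mm high, loose bystander; origin under its centre
- marker: marker pen lying on the bench, 136 mm long, 15 mm thick, loose bystander; origin at the middle of its length, on the bench

How it is judged:
By the outcome, as a careful person would: the job done as asked, in the order asked, and still so for the second after the job is handed in, while the arm keeps its last pose, push and grip.
It also fails if it takes over 53 s, if anything falls off the work surface, if the arm or the gripper's body presses on something with over 40 N, if the wrist force passes 120 N, or if a joint passes its speed limit or range.

### The arm

A 7-joint arm with a two-finger parallel gripper is mounted at the origin on the work surface. World frame = base frame: x ahead of the robot, y to its left, z up, the work surface at z = 0. Lengths are in mm, angles in degrees, forces in N, time in s.
With the tool pointing down it reaches from about 425 to 825 mm from the base axis. Payload 3.6 kg.
Tool frame: the origin (TCP) lies on the centre line of the jaws, within the pads' length; the fingertips stand 22 mm ahead of it and the grasp point (between the pads) lies 3 mm ahead of it; z points along the fingers, y is the direction in which the jaws open and shut (so a half turn about z gives the same grasp; the last joint's range is limited). The gripper opens to 93 mm and grips with 3 to 60 N. Pads are 15 mm wide; open, the fingers measure 128 mm over their backs; the gripper's body (75 mm by 188 mm) begins 65 mm behind the grasp point.
Start: joints at [61.622, 35.231, -0.722, 81.555, 0.464, 63.22, -2.315], TCP at [293.686, -579.836, 220.14] pointing down, gripper open.
Joint ranges: [-178.69, 178.69], [-17.37, 117.87], [-77.05, 75.6], [15.02, 138.74], [-78.02, 258.01], [0.78, 113.62], [-162.83, 162.83]. Speed limits (degrees/s): [159.86, 159.86, 180, 180, 180, 180, 180].

### API

Orientations are given as a 3x3 rotation matrix whose columns are the frame's x, y, z axes.
In Python, from plant import r, get_image gives the robot as it stands. The module is installed in compiled form; this text tells all that it offers.
- The arm moves only by the tool drive_tool, never from a script. Its argument "plan" is one flat list of numbers, 7 for each row, row after row: the shift along the tool's x, y, z in m, then the turn, a rotation vector about the tool's x, y, z in rad, then the opening, from -1 (shut) to 1 (fully open), so that 0 is half open. In form: [tx, ty, tz, ax, ay, az, hand, tx, ty, tz, ax, ay, az, hand, ...]. A call has 1 to 8 rows; each row shifts and turns the pose as measured when the row begins, along the tool's axes as they then stand; what a row does not reach is not made up. A row lasts 1/12 s, in which the tool goes at most 41.7 mm and 7.16 degrees, less where a joint would pass 70% of its speed; a pose out of reach is approached as far as the arm can. A call is refused whole if a number of a shift passes 0.0417 or a number of a turn 0.125, either way. A call with a gripper value outside its range is refused whole. The fingers move at their own pace and stop on an object; the grip force is fixed at half the most. Time passes only in rows, so rows that do not move let the fingers close. It gives the time, the measured TCP pose, the force and the opening at its end, in the units of the state.
- r.get_obs(): the state, without advancing time (a new reading comes with each control period).
- get_image(name): name is "scene" or "top" or "wrist"; returns a dict with "pixels" (480x640x3 uint8, blue, green, red), "camera_matrix" (3x3 intrinsics, pixels), "T" (4x4, takes a point from camera to world coordinates). Camera axes: x right, y down, z forward; pixel columns grow to the right and rows downward; lengths in mm; the calibration is good to about 2 mm. A picture is of the moment at which its call begins. There is no depth.
- r.job_done(): hands the job in, once; it reports no verdict.
The state is a dict: "clock": time; "joints": joint angles; "joint_vel": joint speeds; "joint_efforts": joint torques, N m; "tool_pos": TCP position; "tcp_rot": TCP orientation; "force": force on the tool from outside, world axes, zero at the start; "ft_torque": the same for the moment, N m; "opening": finger opening in mm.
Only numpy, scipy, OpenCV 4.12 (cv2) and the standard library are available. Lean on these libraries where they do the work, as an engineer would, in place of code of your own. Each camera call takes 0.05 s, during which the arm holds its last target.

## Working session

There is one attempt and no reset: what is moved stays moved. The work goes in short steps, Python scripts to look and compute and a tool call to move; the robot and the scene stay as the last step left them, time stands still between calls to the robot, and variables do not carry over. Pictures are saved under pics/ and viewed, and the job is handed in when it is done.

Besides the shell and the picture viewer there is one more tool, called after "Emit:" in YAML: its name, and indented under it one key for each argument. drive_tool: Moves the arm, as the interface text tells. Its arguments: {"type":"object","properties":{"plan":{"type":"array","items":{"type":"number"}}},"required":["plan"]}

```bash
mkdir -p pics; python3 - <<'E'
from plant import r,get_image
import cv2,numpy as np,json
np.set_printoptions(precision=4,suppress=True)
print(r.get_obs())
for n in ["scene","top"]:
    d=get_image(n); cv2.imwrite(f"pics/{n}0.png",d["pixels"]); print(n,np.array(d["camera_matrix"]),np.array(d["T"]))
    np.savez(f"pics/{n}0.npz",K=d["camera_matrix"],T=d["T"])
E
```

```text
{'clock': 0.0, 'joints': array([61.6197, 35.2895, -0.7232, 81.6386,  0.4637, 63.2186, -2.3176]), 'joint_vel': array([-0.0075,  0.0108, -0.0091,  0.0769,  0.0369,  0.0516,  0.0643]), 'joint_efforts': array([ -0.0004, -45.8941,   0.2089, -16.5748,  -0.0611,   0.0204,
         0.0002]), 'tool_pos': array([ 293.3644, -579.1727,  218.994 ]), 'tcp_rot': array([[ 0.8921,  0.4519, -0.0012],
       [ 0.4519, -0.8921,  0.0022],
       [-0.    , -0.0025, -1.    ]]), 'force': array([ 0.3026, -0.5062,  1.068 ]), 'ft_torque': array([ 0.0111,  0.0004, -0.0572]), 'opening': 93.10148127482846}
scene [[491.612    0.     324.0767]
 [  0.     491.612  240.2608]
 [  0.       0.       1.    ]] [[   0.5842    0.6258   -0.5169 1016.9148]
 [   0.8115   -0.4387    0.386  -316.7314]
 [   0.0148   -0.645    -0.7641  725.3189]
 [   0.        0.        0.        1.    ]]
top [[436.9817   0.     317.8606]
 [  0.     436.9817 237.7447]
 [  0.       0.       1.    ]] [[ -0.0004  -0.9809   0.1947 456.4167]
 [ -0.9994  -0.0065  -0.0349  26.6999]
 [  0.0355  -0.1946  -0.9802 797.1517]
 [  0.       0.       0.       1.    ]]
```

View pics/scene0.png

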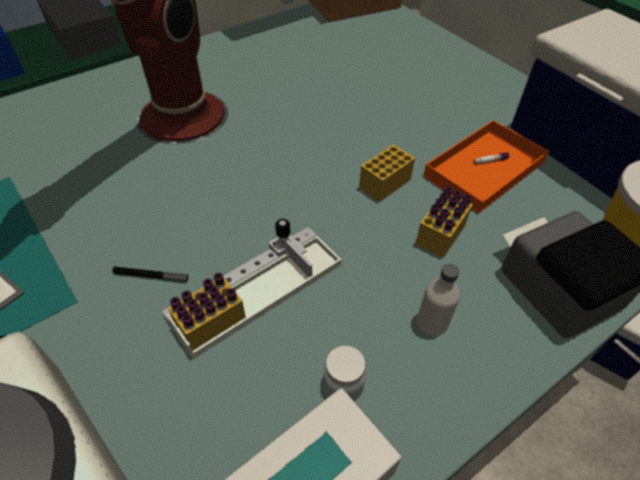

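View pics/top0.png

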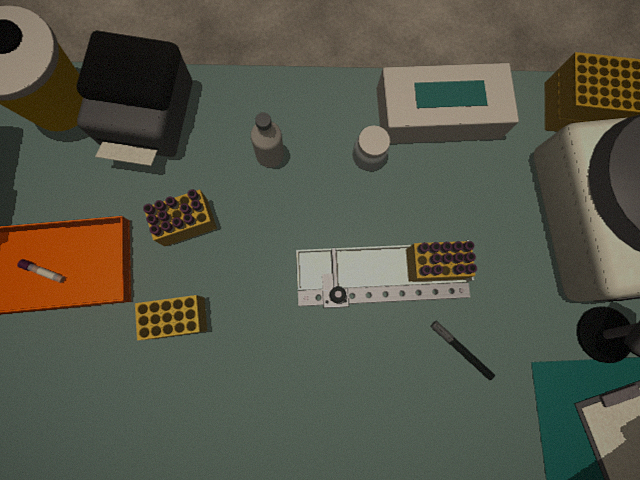

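The scene picture shows the filled rack at about (445,222), the tray from (170,315) to (340,260) with the knob at (283,228). In the top picture the rack is at (178,217), the tray spans columns 297–470 and the knob is at (337,295). I'll enlarge these.

```bash
python3 - <<'E'
import cv2
i=cv2.imread("pics/top0.png")
def crop(n,x,y,w,h,s,i=i): cv2.imwrite(n,cv2.convertScaleAbs(cv2.resize(i[y:y+h,x:x+w],None,fx=s,fy=s,interpolation=cv2.INTER_CUBIC),alpha=1.6))
crop("pics/c1.png",130,180,100,75,8)
crop("pics/c2.png",290,235,200,80,4)
s=cv2.imread("pics/scene0.png")
crop("pics/c3.png",400,175,100,75,8,s)
crop("pics/c4.png",155,205,200,150,4,s)
E
```

```text
(no output)
```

View pics/c1.png

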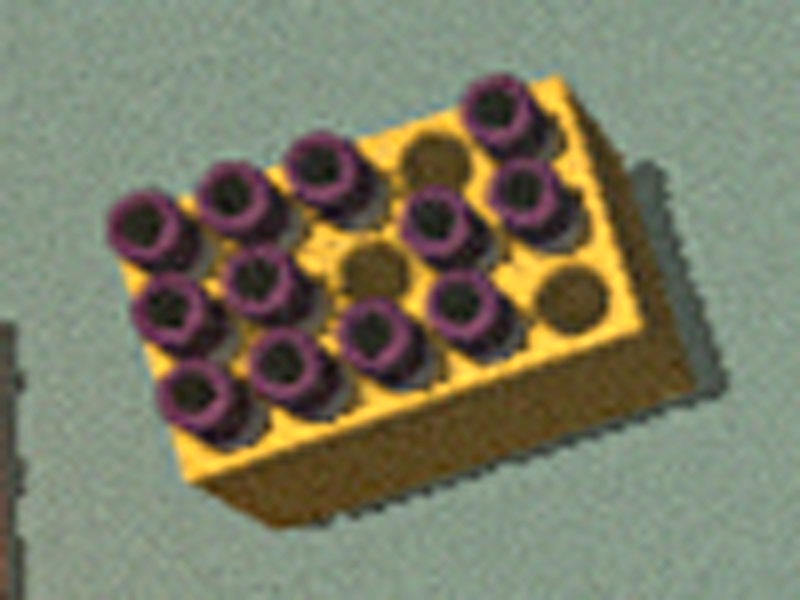

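View pics/c2.png

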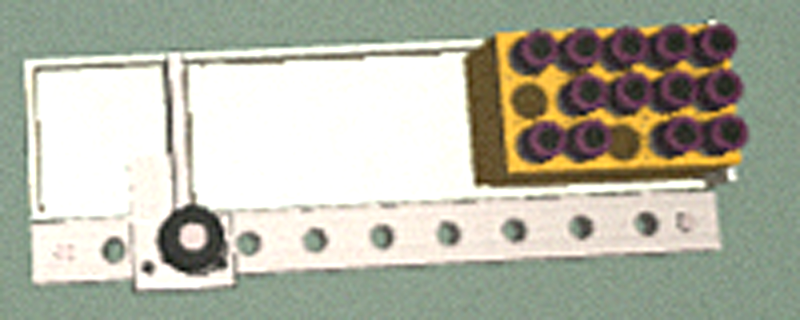

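View pics/c3.png

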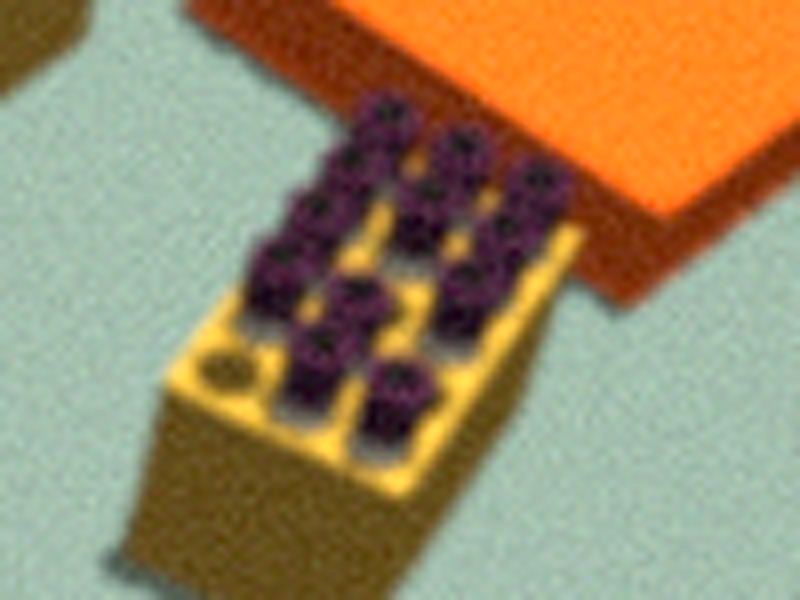

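View pics/c4.png

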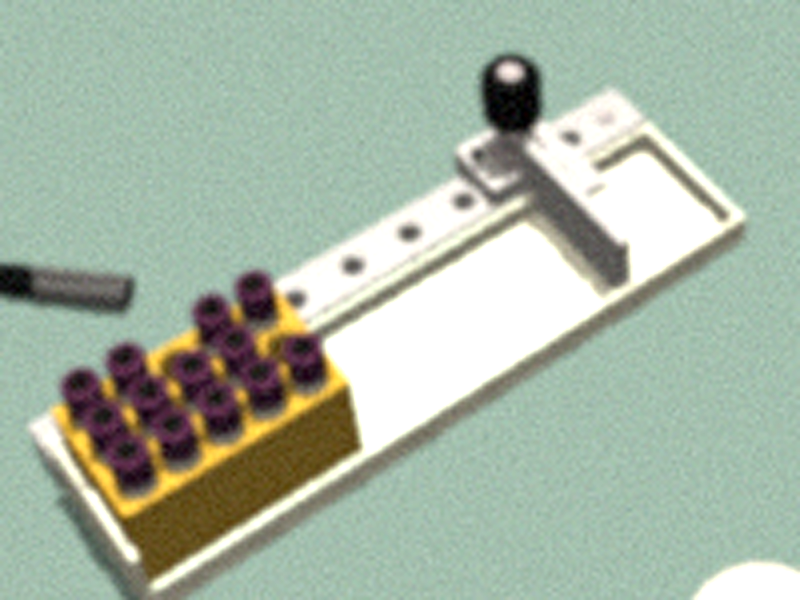

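```bash
cat > h.py <<'E'
import numpy as np,cv2
from scipy.optimize import least_squares
np.set_printoptions(precision=2,suppress=True)
def proj(P,K,T):
    P=np.atleast_2d(P); R=T[:3,:3];t=T[:3,3]; c=(P-t)@R; p=c@K.T; return p[:,:2]/p[:,2:]
def w(x,y,th,L):
    L=np.atleast_2d(np.array(L,float)); c,s=np.cos(th),np.sin(th)
    return np.c_[x+c*L[:,0]-s*L[:,1],y+s*L[:,0]+c*L[:,1],L[:,2]]
E
python3 - <<'E'
from h import *
C={n:(lambda d:(d["K"],d["T"]))(np.load(f"pics/{n}0.npz")) for n in("top","scene")}
def px(l,ox,oy,s): return np.array(l,float)/s+[ox,oy]
# rack
L={"top":[[30,50,62]]*0,}
top=px([(562,78),(640,328),(188,480),(695,385),(278,527)],130,180,8)
sc=px([(165,385),(405,492),(580,230),(125,560)],400,175,8)
# corners: rack frame: y toward left/world+y ; right-far (+x,-y), right-near(-x,-y), left-near(-x,+y)
Lt=np.array([(30,-50,62),(-30,-50,62),(-30,50,62),(-30,-50,0),(-30,50,0)])
Ls=np.array([(-30,-50,62),(30,-50,62),(30,50,62),(-30,-50,0)])
def fit(use):
    f=lambda p:np.concatenate([ (proj(w(*p,l),*C[n])-q).ravel() for n,l,q in (("top",Lt,top),("scene",Ls,sc)) if n in use])
    s=least_squares(f,[600,300,0.2]); return s.x*[1,1,57.3],s.fun
for u in (["top"],["scene"],["top","scene"]): print("rack",u,*fit(u))
ht=px([(113,249),(248,241),(316,239),(382,236),(449,233),(515,230),(581,228),(647,224)],290,235,4)
it=np.array([0,2,3,4,5,6,7,8])
hs=px([(571,137),(463,201),(409,232),(353,265),(296,298)],155,205,4); is_=np.array([0,2,3,4,5])
ct=px([(25,60),(190,234)],290,235,4); cs=px([(743,214),(510,70)],155,205,4)
def f2(p,use):
    x,y,th,yk=p;o=[]
    for n,i,h,c in (("top",it,ht,ct),("scene",is_,hs,cs)):
        if n not in use: continue
        l=np.c_[np.full(len(i),-51),yk-30*(i-1),np.full(len(i),18)]
        o.append((proj(w(x,y,th,l),*C[n])-h).ravel())
        o.append((proj(w(x,y,th,[(36,153,18),(-51,yk,85)]),*C[n])-c).ravel())
    return np.concatenate(o)
for u in (["top"],["scene"],["top","scene"]):
    s=least_squares(lambda p:f2(p,u),[450,0,0,80]); print("tray",u,s.x*[1,1,57.3,1],s.fun)
    x,y,th,yk=s.x; print(" bay",w(x,y,th,[0,3,4])," knob",w(x,y,th,[-51,yk,71]))
    # check rack_end & fence
    if len(u)==2:
        for n in C: print(n,"pred rack_end top corners/fence plate", proj(w(x,y,th,[(30,-50,66),(30,-150,66),(-30,-50,66),(-30,-150,66),(30,85,48)]),*C[n]).tolist())
E
```

```text
rack ['top'] [642.11 242.18  19.67] [-0.12 -0.6   0.3  -0.11 -0.26 -0.18  0.31  0.54 -0.2   0.38]
rack ['scene'] [645.99 244.36  21.05] [-0.02 -0.11  0.37  0.45 -0.06 -0.06 -0.33 -0.33]
rack ['top', 'scene'] [643.72 243.41  20.62] [-1.21 -1.83 -0.25 -1.57 -0.5  -0.76 -0.2  -0.81 -0.43 -0.16 -1.38 -0.8
 -1.16 -0.13 -1.15 -0.41 -1.62 -1.01]
tray ['top'] [ 560.45 -116.49    2.72   87.33] [ 0.01 -0.1  -0.04  0.34 -0.28  0.07 -0.07  0.05 -0.17  0.03 -0.08  0.01
 -0.04 -0.25 -0.06 -0.01 -0.02 -0.42  0.7   0.26]
 bay [[ 560.31 -113.49    4.  ]]  knob [[505.36 -31.68  71.  ]]
tray ['scene'] [ 565.13 -114.89    3.37   88.56] [-0.63  0.01  0.24 -0.48  0.13 -0.15  0.13 -0.09 -0.03  0.21  0.2   0.31
 -0.06  0.18]
 bay [[ 564.95 -111.9     4.  ]]  knob [[509.01 -29.48  71.  ]]
tray ['top', 'scene'] [ 561.64 -115.38    2.47   86.98] [-0.56 -1.08 -0.62 -0.48 -0.85 -0.68 -0.64 -0.62 -0.74 -0.57 -0.64 -0.51
 -0.6  -0.7  -0.62 -0.38 -0.56 -1.44  0.07 -0.72 -1.61 -0.24 -1.05 -1.07
 -1.32 -0.91 -1.47 -1.04 -1.77 -0.94 -0.55  0.17 -1.27 -0.24]
 bay [[ 561.51 -112.38    4.  ]]  knob [[506.94 -30.67  71.  ]]
top pred rack_end top corners/fence plate [[413.74763794422654, 242.878975320639], [471.0281706602176, 240.7775905859125], [416.795294098821, 277.75925298078147], [474.95120183908017, 275.4219320978918], [334.5905475347985, 247.57830903417977]]
scene pred rack_end top corners/fence plate [[240.38728908351618, 299.06714380545725], [183.63302607216826, 333.18685609513545], [220.9936999688191, 274.8545698073172], [165.42132139058316, 306.3648414477986], [308.32720892310397, 264.70534771719883]]
```

```bash
python3 - <<'E'
from h import *
from plant import get_image
C={n:(lambda d:(d["K"],d["T"]))(np.load(f"pics/{n}0.npz")) for n in("top","scene")}
for P in [(293,-579,219),(293,-579,285),(293,-579,400),(500,-400,0),(560,-500,0)]:
    print(P,[proj([P],*C[n])[0] for n in C])
def ray(n,u,v,z):
    K,T=C[n]; d=T[:3,:3]@np.linalg.inv(K)@[u,v,1]; o=T[:3,3]; return o+d*(z-o[2])/d[2]
for u,v in[(532,160),(560,300),(548,133),(640,120)]:
  print("top",u,v,[ray("top",u,v,z)[:2] for z in (0,100,200,300)])
for u,v in[(30,340),(75,430),(120,470),(0,360)]:
  print("sc",u,v,[ray("scene",u,v,z)[:2] for z in (0,100,200,300)])
d=get_image("wrist"); cv2.imwrite("pics/wrist0.png",d["pixels"]); print(d["T"],d["camera_matrix"])
E
```

```text
(293, -579, 219) [array([777.48, 455.23]), array([-155.16,  231.78])]
(293, -579, 285) [array([840.08, 472.44]), array([-194.03,  196.74])]
(293, -579, 400) [array([1000.28,  516.49]), array([-279.72,  119.49])]
(500, -400, 0) [array([534.03, 300.28]), array([ 87.21, 352.93])]
(560, -500, 0) [array([583.27, 268.1 ]), array([ 32.8 , 419.44])]
top 532 160 [array([ 773.34, -422.87]), array([ 733.58, -366.48]), array([ 693.83, -310.08]), array([ 654.07, -253.68])]
top 560 300 [array([ 500.58, -448.88]), array([ 495.04, -389.22]), array([ 489.5 , -329.56]), array([ 483.96, -269.9 ])]
top 548 133 [array([ 830.75, -460.96]), array([ 783.79, -399.78]), array([ 736.83, -338.61]), array([ 689.87, -277.43])]
top 640 120 [array([ 861.98, -653.98]), array([ 811.1 , -568.59]), array([ 760.22, -483.2 ]), array([ 709.35, -397.82])]
sc 30 340 [array([ 423.52, -467.94]), array([ 505.33, -447.09]), array([ 587.14, -426.25]), array([ 668.95, -405.4 ])]
sc 75 430 [array([ 610.82, -454.93]), array([ 666.81, -435.88]), array([ 722.8 , -416.82]), array([ 778.78, -397.77])]
sc 120 470 [array([ 700.85, -422.22]), array([ 744.42, -407.67]), array([ 788.  , -393.13]), array([ 831.58, -378.59])]
sc 0 360 [array([ 432.88, -516.02]), array([ 513.4 , -488.54]), array([ 593.92, -461.07]), array([ 674.44, -433.59])]
[[   0.45   -0.86   -0.25  362.17]
 [  -0.89   -0.44   -0.12 -543.29]
 [  -0.      0.28   -0.96  382.92]
 [   0.      0.      0.      1.  ]] [[376.56   0.   325.5 ]
 [  0.   376.56 245.9 ]
 [  0.     0.     1.  ]]
```

View pics/wrist0.png

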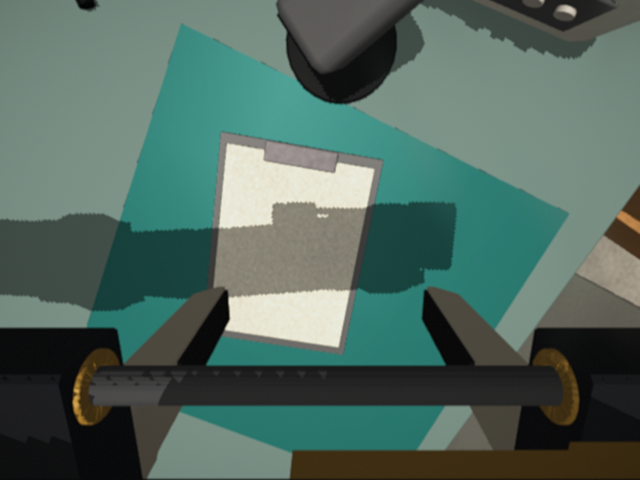

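```bash
python3 - <<'E'
from h import *
from plant import get_image
C={n:(lambda d:(d["K"],d["T"]))(np.load(f"pics/{n}0.npz")) for n in("top","scene")}
d=get_image("wrist"); C["wrist"]=(d["camera_matrix"],d["T"]); np.savez("pics/wrist0.npz",K=d["camera_matrix"],T=d["T"])
def ray(n,u,v,z):
    K,T=C[n]; d=T[:3,:3]@np.linalg.inv(K)@[u,v,1]; o=T[:3,3]; return o+d*(z-o[2])/d[2]
for n,u,v in[("wrist",340,55),("wrist",340,102),("top",605,333),("top",605,355),("top",638,320),("top",580,320),("wrist",325,72),("wrist",280,5),("wrist",420,0),("wrist",560,40),("wrist",430,5)]:
  print(n,u,v,[ray(n,u,v,z)[:2] for z in (0,50,100,150,200,300)])
i=cv2.imread("pics/top0.png"); cv2.imwrite("pics/c5.png",cv2.convertScaleAbs(cv2.resize(i[90:400,500:640],None,fx=1.9,fy=1.9),alpha=1.8))
E
```

```text
wrist 340 55 [array([ 433.47, -521.52]), array([ 424.16, -524.37]), array([ 414.86, -527.22]), array([ 405.56, -530.06]), array([ 396.25, -532.91]), array([ 377.65, -538.6 ])]
wrist 340 102 [array([ 397.36, -540.32]), array([ 392.77, -540.72]), array([ 388.18, -541.11]), array([ 383.59, -541.5 ]), array([ 379. , -541.9]), array([ 369.82, -542.68])]
top 605 333 [array([ 440.97, -526.11]), array([ 441.94, -491.43]), array([ 442.91, -456.76]), array([ 443.88, -422.09]), array([ 444.85, -387.41]), array([ 446.79, -318.06])]
top 605 355 [array([ 402.11, -521.  ]), array([ 405.52, -486.64]), array([ 408.93, -452.29]), array([ 412.33, -417.94]), array([ 415.74, -383.58]), array([ 422.55, -314.88])]
top 638 320 [array([ 464.29, -591.39]), array([ 463.8 , -552.62]), array([ 463.3 , -513.86]), array([ 462.81, -475.09]), array([ 462.32, -436.32]), array([ 461.33, -358.78])]
top 580 320 [array([ 464.3 , -482.26]), array([ 463.8 , -450.34]), array([ 463.31, -418.41]), array([ 462.82, -386.49]), array([ 462.32, -354.56]), array([ 461.33, -290.72])]
wrist 325 72 [array([ 414.33, -515.68]), array([ 407.53, -519.29]), array([ 400.72, -522.9 ]), array([ 393.92, -526.51]), array([ 387.11, -530.12]), array([ 373.5 , -537.34])]
wrist 280 5 [array([ 445.23, -454.91]), array([ 434.39, -466.45]), array([ 423.55, -478.  ]), array([ 412.71, -489.54]), array([ 401.88, -501.08]), array([ 380.2 , -524.16])]
wrist 420 0 [array([ 505.16, -564.54]), array([ 486.5 , -561.77]), array([ 467.84, -559.01]), array([ 449.18, -556.24]), array([ 430.52, -553.47]), array([ 393.19, -547.93])]
wrist 560 40 [array([ 535.4 , -695.11]), array([ 512.79, -675.3 ]), array([ 490.19, -655.49]), array([ 467.58, -635.68]), array([ 444.97, -615.87]), array([ 399.75, -576.25])]
wrist 430 5 [array([ 505.83, -574.52]), array([ 487.08, -570.45]), array([ 468.33, -566.38]), array([ 449.58, -562.31]), array([ 430.84, -558.24]), array([ 393.34, -550.1 ])]
```

View pics/c5.png

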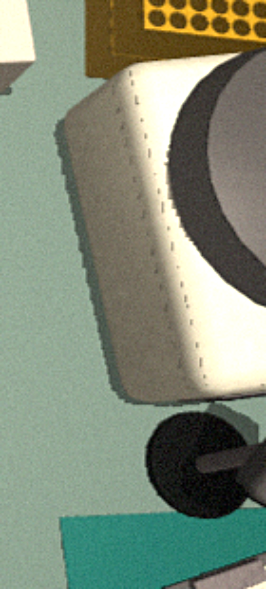

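The wrist picture shows a stand with a black base at about (340,50), right in the direct path, and the centrifuge corner beyond it at (600,10). I'll go inward first, then swing round at a smaller radius.

Emit:
drive_tool:
  plan: [0, -0.03, 0, 0, 0, 0, 1, 0, -0.04, 0, 0, 0, 0, 1, 0, -0.04, 0, 0, 0, 0, 1, 0, -0.04, 0, 0, 0, 0, 1, 0.01, -0.03, 0, 0, 0, -0.02, 1, 0.02, -0.01, 0, 0, 0, -0.05, 1, 0.035, 0, 0, 0, 0, -0.08, 1, 0.038, 0, 0, 0, 0, -0.085, 1]

```text
clock: 0.87
tool_pos: [283.2, -351.0, 214.8]
tcp_rot: [[0.77, 0.638, -0.009], [0.638, -0.77, 0.001], [-0.006, -0.007, -1.0]]
force: [1.1, -1.2, 0.1]
opening: 93.3
```

Emit:
drive_tool:
  plan: [0.039, 0, -0.002, 0, 0, -0.085, 1, 0.039, 0, -0.002, 0, 0, -0.085, 1, 0.039, 0, -0.002, 0, 0, -0.085, 1, 0.039, 0.005, -0.002, 0, 0, -0.085, 1, 0.039, 0.01, -0.002, 0, 0, -0.08, 1, 0.039, 0.015, -0.002, 0, 0, -0.08, 1, 0.039, 0.02, 0, 0, 0, -0.075, 1, 0.039, 0.02, 0, 0, 0, -0.075, 1]

```text
clock: 1.53
tool_pos: [514.1, -118.8, 226.6]
tcp_rot: [[0.202, 0.979, -0.007], [0.979, -0.202, -0.003], [-0.004, -0.006, -1.0]]
force: [0.5, -1.2, -0.5]
opening: 93.0
```

```bash
python3 - <<'E'
from h import *
from plant import r,get_image
o=r.get_obs(); print(o["clock"],o["tool_pos"],o["tcp_rot"],o["joints"])
E
```

```text
1.5333 [ 514.13 -118.8   226.62] [[ 0.2   0.98 -0.01]
 [ 0.98 -0.2  -0.  ]
 [-0.   -0.01 -1.  ]] [ 24.    25.18 -19.75 100.6   10.22  56.33 -11.4 ]
```

```bash
cat >> h.py <<'E'
def snap(n,name):
    from plant import get_image
    d=get_image(n); cv2.imwrite(f"pics/{name}.png",d["pixels"]); np.savez(f"pics/{name}.npz",K=d["camera_matrix"],T=d["T"])
E
python3 - <<'E'
from h import *
snap("wrist","w1")
i=cv2.imread("pics/w1.png"); cv2.imwrite("pics/w1b.png",cv2.convertScaleAbs(i,alpha=1.5))
E
```

```text
(no output)
```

View pics/w1b.png

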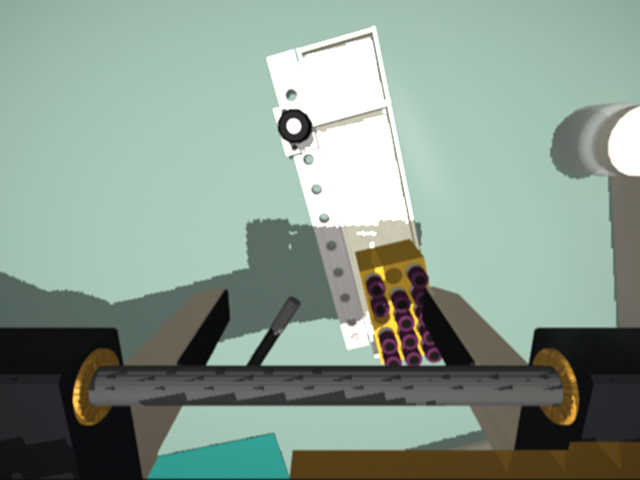

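```bash
python3 - <<'E'
import cv2
i=cv2.imread("pics/w1.png")
def crop(n,x,y,w,h,s): cv2.imwrite(n,cv2.convertScaleAbs(cv2.resize(i[y:y+h,x:x+w],None,fx=s,fy=s,interpolation=cv2.INTER_CUBIC),alpha=1.1))
crop("pics/c6.png",260,20,180,140,4)
crop("pics/c7.png",290,145,150,150,4)
E
```

```text
(no output)
```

View pics/c6.png

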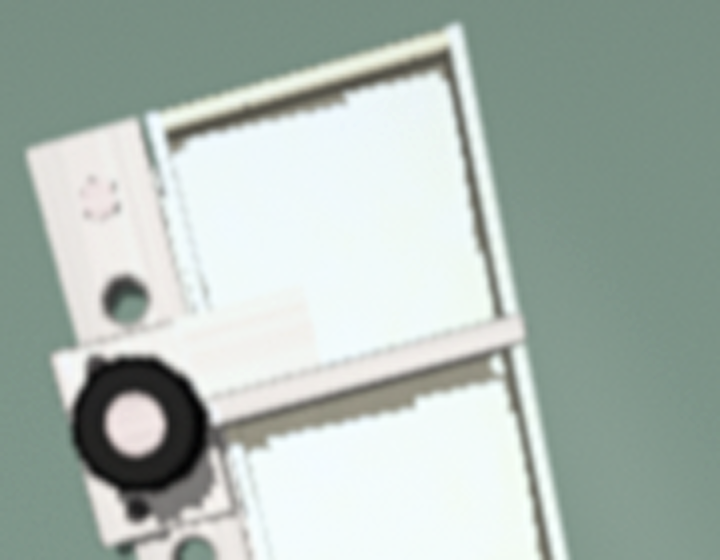

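View pics/c7.png

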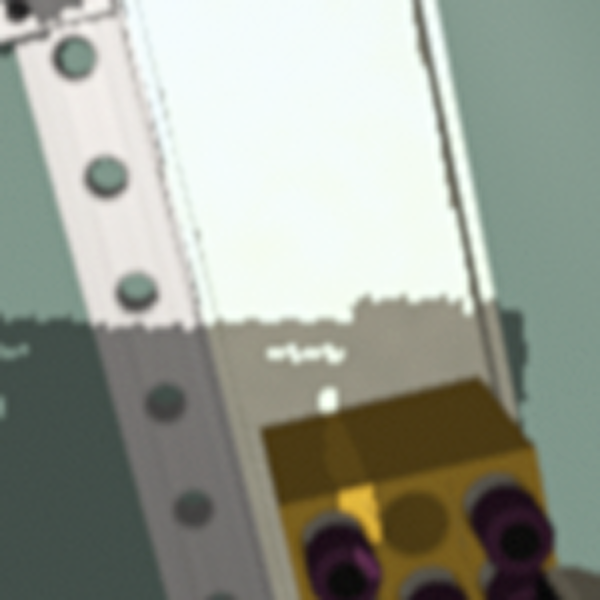

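```bash
python3 - <<'E'
from h import *
d=np.load("pics/w1.npz"); C=(d["K"],d["T"]); print(d["T"])
px=lambda l,ox,oy,s: np.array(l,float)/s+[ox,oy]
H=np.r_[px([(126,300)],260,20,4),px([(75,57),(107,176),(137,290),(166,402),(193,508)],290,145,4)]; idx=np.array([0,2,3,4,5,6])
Q=px([(460,27),(150,114),(135,425)],260,20,4); 
R=px([(283,502),(537,445),(263,428),(478,378)],290,145,4)
def f(p):
    x,y,th,yk,rx,ry=p
    return np.r_[proj(w(x,y,th,np.c_[idx*0-51,yk-30*(idx-1),idx*0+18]),*C)-H, proj(w(x,y,th,[(36,153,18),(-36,153,18),(-51,yk,85)]),*C)-Q,
     proj(w(x,y,th,[(rx-30,ry+50,66),(rx+30,ry+50,66),(rx-30,ry+50,4),(rx+30,ry+50,4)]),*C)-R].ravel()
s=least_squares(f,[560,-113,.04,87,0,-100]); print(s.x*[1,1,57.3,1,1,1]); print(s.fun.reshape(-1,2))
x,y,th,yk=s.x[:4]; print(" bay",w(x,y,th,[0,3,4])," knob",w(x,y,th,[-51,yk,71]))
E
```

```text
[[  0.98  -0.19  -0.06 530.71]
 [ -0.2   -0.94  -0.27 -41.35]
 [ -0.01   0.28  -0.96 390.09]
 [  0.     0.     0.     1.  ]]
[ 562.2  -114.09    2.84   87.75    1.24  -98.98]
[[-0.   -0.52]
 [-0.22 -0.17]
 [-0.26  0.26]
 [-0.15  0.64]
 [-0.1   0.32]
 [ 0.15  0.36]
 [ 0.7  -0.46]
 [-0.66  0.49]
 [ 0.42 -0.52]
 [-0.77  1.28]
 [ 0.54  0.06]
 [-0.55 -0.28]
 [ 0.8  -1.17]]
 bay [[ 562.06 -111.09    4.  ]]  knob [[506.92 -28.97  71.  ]]
```

Emit:
drive_tool:
  plan: [0.0366, 0.0133, 0, 0, 0, -0.07, 1, 0.0356, 0.0159, 0, 0, 0, -0.07, 1, 0.0344, 0.0183, 0, 0, 0, -0.07, 1, 0.033, 0.0207, 0, 0, 0, -0.07, 1, 0.0316, 0.0229, 0, 0, 0, -0.07, 1, 0.03, 0.025, 0, 0, 0, -0.07, 1, 0.028, 0.027, 0, 0, 0, -0.07, 1, 0, 0, 0, 0, 0, 0, 1]

```text
clock: 2.25
tool_pos: [656.7, 127.8, 223.8]
tcp_rot: [[-0.318, 0.948, -0.004], [0.948, 0.318, 0.006], [0.007, -0.002, -1.0]]
force: [-0.8, 1.2, -1.0]
opening: 93.4
```

```bash
python3 - <<'E'
from h import *
from plant import r
o=r.get_obs(); print(o["clock"],o["tool_pos"],o["tcp_rot"],o["joints"])
snap("wrist","w2")
i=cv2.imread("pics/w2.png"); cv2.imwrite("pics/w2b.png",cv2.convertScaleAbs(i,alpha=1.5))
E
```

```text
2.25 [656.74 127.83 223.81] [[-0.32  0.95 -0.  ]
 [ 0.95  0.32  0.01]
 [ 0.01 -0.   -1.  ]] [  1.55  39.14 -26.97  76.94  17.53  68.18  -8.21]
```

View pics/w2b.png

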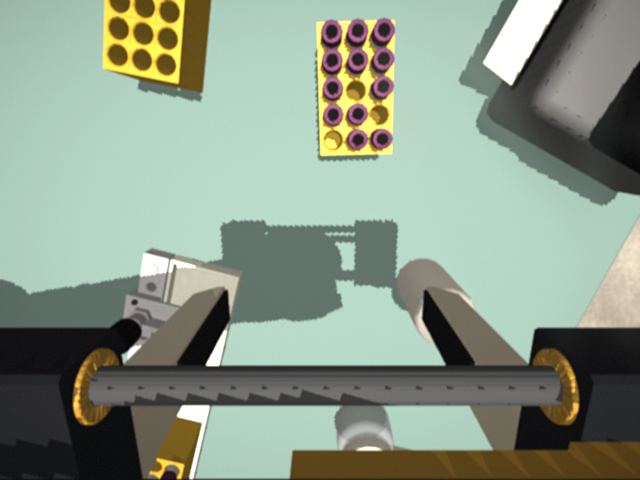

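```bash
python3 - <<'E'
import cv2
i=cv2.imread("pics/w2.png")
cv2.imwrite("pics/c8.png",cv2.convertScaleAbs(cv2.resize(i[10:170,300:410],None,fx=3.75,fy=3.75,interpolation=cv2.INTER_CUBIC),alpha=1.2))
E
```

```text
(no output)
```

View pics/c8.png

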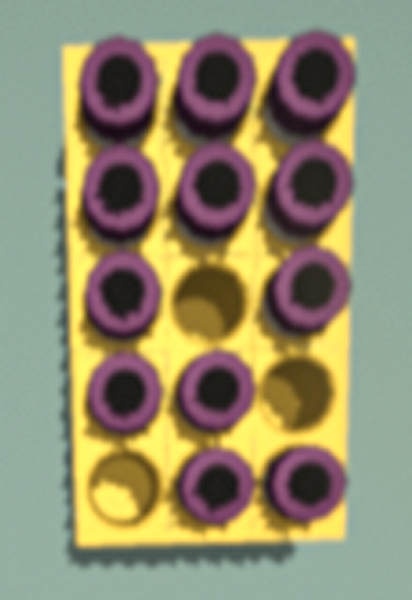

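```bash
python3 - <<'E'
from h import *
d=np.load("pics/w2.npz"); C=(d["K"],d["T"])
R=np.array([(63,44),(356,38),(345,540),(76,547)])/3.75+[300,10]
# TL: -x,+y ; TR:+x,+y; BR:+x,-y; BL:-x,-y
L=[(-30,50,62),(30,50,62),(30,-50,62),(-30,-50,62)]
s=least_squares(lambda p:(proj(w(*p,L),*C)-R).ravel(),[640,243,.35]); print(s.x*[1,1,57.3],s.fun)
E
```

```text
[643.63 245.27  19.87] [ 0.17  0.48 -0.05  0.02 -0.3  -0.22  0.17 -0.4 ]
```

Emit:
drive_tool:
  plan: [0.03, 0.0065, 0, 0, 0, -0.013, 1, 0.035, 0.008, 0.005, 0, 0, -0.013, 1, 0.035, 0.008, 0.02, 0, 0, 0, 1, 0.013, 0.0025, 0.03, 0, 0, 0, 1, 0, 0, 0.03, 0, 0, 0, 1, 0, 0, 0.02, 0, 0, 0, 1, 0, 0, 0, 0, 0, 0, 1]

```text
clock: 2.88
tool_pos: [644.4, 229.9, 115.0]
tcp_rot: [[-0.321, 0.947, -0.002], [0.947, 0.321, -0.008], [-0.007, -0.005, -1.0]]
force: [-1.3, 0.1, -0.7]
opening: 93.0
```

```bash
cat >> h.py <<'E'
def st(tx,ty,az=None):
    from plant import r
    o=r.get_obs(); R=o["tcp_rot"]; p=o["tool_pos"]
    print("t",o["clock"],"pos",p,"yaz",np.degrees(np.arctan2(R[1,1],R[0,1])),"tilt(deg)",np.degrees(R[:2,2]),"F",o["force"],"open",o["opening"],"j7",o["joints"][6])
    D=np.array([tx,ty,p[2]])-p; print("tool shift to target mm",R.T@D)
    # tilt correction: rotate tool z to -Z
    zt=R.T@np.array([0,0,-1.]); v=np.cross([0,0,1.],zt); print("tilt corr rotvec",v.round(4))
E
python3 - <<'E'
from h import *
st(643.7,245)
E
```

```text
t 2.8833 pos [644.44 229.95 115.04] yaz 18.744508070462548 tilt(deg) [-0.13 -0.45] F [-1.31  0.11 -0.74] open 92.96852187390579 j7 -19.30947556531241
tool shift to target mm [14.49  4.14 -0.12]
tilt corr rotvec [-0.    0.01  0.  ]
```

Emit:
drive_tool:
  plan: [0.01, 0.003, 0, 0, 0, -0.02, 1, 0.006, 0.0015, 0.01, 0, 0.005, -0.01, 1, 0, 0, 0.02, 0, 0, 0, 1, 0, 0, 0.02, 0, 0, 0, 1, 0, 0, 0.01, 0, 0, 0, 1, 0, 0, 0, 0, 0, 0, 1]

```text
clock: 3.38
tool_pos: [648.5, 244.7, 59.1]
tcp_rot: [[-0.346, 0.938, 0.007], [0.938, 0.346, -0.0], [-0.003, 0.006, -1.0]]
force: [-0.4, 0.3, 0.2]
opening: 93.2
```

```bash
python3 - <<'E'
from h import *
st(643.7,245)
E
```

```text
t 3.3833 pos [648.51 244.68  59.12] yaz 20.21445934962389 tilt(deg) [ 0.4  -0.02] F [-0.38  0.28  0.16] open 93.23513962504362 j7 -20.30923778750751
tool shift to target mm [ 1.96 -4.4  -0.03]
tilt corr rotvec [ 0.01  0.   -0.  ]
```

Emit:
drive_tool:
  plan: [0.001, -0.004, 0.008, 0.005, 0, 0, 1, 0, -0.001, 0.007, 0, 0, 0, 1, 0, 0, 0, 0, 0, 0, 1, 0, 0, 0, 0, 0, 0, 1]

```text
clock: 3.72
tool_pos: [645.5, 244.4, 46.4]
tcp_rot: [[-0.344, 0.939, 0.007], [0.939, 0.344, 0.0], [-0.002, 0.007, -1.0]]
force: [0.2, 0.2, -0.0]
opening: 93.3
```

```bash
python3 - <<'E'
from h import *
st(643.7,245); snap("wrist","w3"); snap("top","t3")
E
```

```text
t 3.7167 pos [645.47 244.37  46.38] yaz 20.14180442430122 tilt(deg) [0.42 0.01] F [ 0.21  0.21 -0.03] open 93.31285187800135 j7 -20.889679647824956
tool shift to target mm [ 1.2  -1.45 -0.01]
tilt corr rotvec [ 0.01  0.   -0.  ]
```

View pics/w3.png

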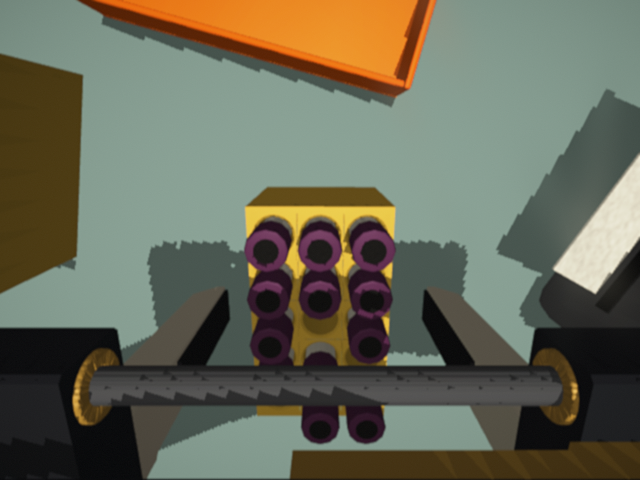

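The rack is centred between the jaws (245–396, fingers at 229 and 424), about 2 mm off to the left. I'll trim that and close.

Emit:
drive_tool:
  plan: [0.001, -0.0015, 0, 0.007, 0, 0, 1, 0, 0, 0, 0, 0, 0, -1, 0, 0, 0, 0, 0, 0, -1, 0, 0, 0, 0, 0, 0, -1, 0, 0, 0, 0, 0, 0, -1, 0, 0, 0, 0, 0, 0, -1, 0, 0, 0, 0, 0, 0, -1]

```text
clock: 4.4
tool_pos: [644.1, 245.2, 48.5]
tcp_rot: [[-0.344, 0.939, 0.002], [0.939, 0.344, -0.002], [-0.002, 0.001, -1.0]]
force: [-1.8, -0.7, 1.4]
opening: 59.2
```

```bash
python3 - <<'E'
from h import *
st(643.7,245)
E
```

```text
t 4.4 pos [644.1  245.21  48.52] yaz 20.123940662851762 tilt(deg) [ 0.11 -0.1 ] F [-1.8  -0.66  1.43] open 59.16478536491126 j7 -20.843820699528443
tool shift to target mm [-0.06 -0.45 -0.  ]
tilt corr rotvec [ 0.  0. -0.]
```

Emit:
drive_tool:
  plan: [0, 0, -0.004, 0, 0, 0, -1, 0, 0, -0.01, 0, 0, 0, -1, 0, 0, -0.02, 0, 0, 0, -1, 0, 0, -0.025, 0, 0, 0, -1, -0.005, 0, -0.025, 0, 0, 0, -1, -0.015, 0, -0.02, 0, 0, 0.01, -1, -0.025, 0, -0.01, 0, 0, 0.02, -1, -0.03, 0, -0.005, 0, 0, 0.025, -1]

```text
clock: 5.07
tool_pos: [661.9, 183.6, 170.2]
tcp_rot: [[-0.308, 0.951, -0.012], [0.952, 0.308, 0.003], [0.007, -0.01, -1.0]]
force: [0.2, 0.1, -3.4]
opening: 59.6
```

```bash
python3 - <<'E'
from h import *
st(562.3,-110); snap("wrist","w4")
E
```

```text
t 5.0667 pos [661.93 183.63 170.16] yaz 17.915304593337535 tilt(deg) [-0.67  0.19] F [ 0.22  0.09 -3.4 ] open 59.60890970771527 j7 -13.987136056880649
tool shift to target mm [-248.75 -185.11    0.17]
tilt corr rotvec [-0.01 -0.01  0.  ]
```

View pics/w4.png

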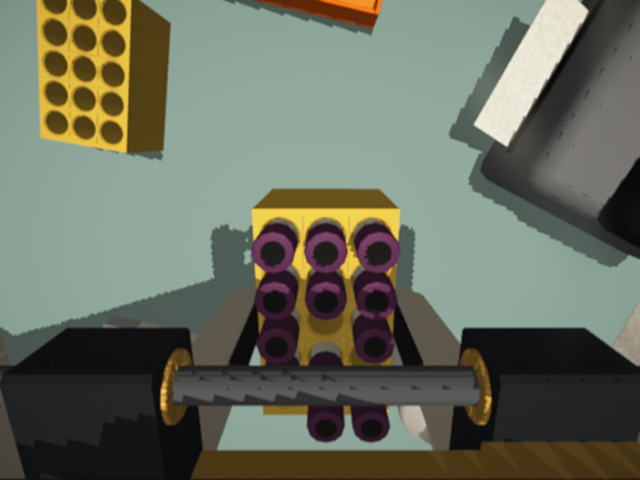

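The rack hangs level in the jaws, caps up. I'll carry it over the tray.

Emit:
drive_tool:
  plan: [-0.024, -0.018, 0, 0, 0, 0.035, -1, -0.031, -0.022, 0, 0, 0, 0.035, -1, -0.0335, -0.022, 0, 0, 0, 0.035, -1, -0.0343, -0.0206, 0, 0, 0, 0.035, -1, -0.035, -0.0194, 0, 0, 0, 0.035, -1, -0.0356, -0.018, 0, 0, 0, 0.035, -1, -0.03, -0.014, 0, 0, 0, 0.035, -1, -0.01, -0.005, 0, 0, 0, 0.018, -1]

```text
clock: 5.78
tool_pos: [568.7, -92.3, 172.5]
tcp_rot: [[-0.025, 1.0, -0.002], [1.0, 0.025, -0.003], [-0.003, -0.002, -1.0]]
force: [-1.2, -1.6, -3.1]
opening: 59.6
```

```bash
python3 - <<'E'
from h import *
st(562,-109)
E
```

```text
t 5.7833 pos [568.66 -92.33 172.49] yaz 1.416551093932852 tilt(deg) [-0.14 -0.16] F [-1.2  -1.57 -3.14] open 59.592079433404486 j7 -6.340079076118684
tool shift to target mm [-16.5   -7.07   0.06]
tilt corr rotvec [-0.  0.  0.]
```

Emit:
drive_tool:
  plan: [-0.01, -0.005, 0, 0, 0, -0.015, -1, -0.005, -0.003, 0.008, 0, 0, -0.01, -1, 0, 0, 0.01, 0, 0, 0, -1, 0, 0, 0, 0, 0, 0, -1, 0, 0, 0, 0, 0, 0, -1]

```text
clock: 6.2
tool_pos: [559.3, -111.3, 153.2]
tcp_rot: [[-0.043, 0.999, -0.003], [0.999, 0.043, -0.004], [-0.004, -0.003, -1.0]]
force: [-0.0, 0.1, -3.2]
opening: 59.8
```

```bash
python3 - <<'E'
from h import *
st(561.8,-106.2); snap("wrist","w5"); snap("top","t5"); snap("scene","s5")
def crop(n,f,x,y,w,h,s):
    i=cv2.imread(f"pics/{f}.png"); cv2.imwrite(n,cv2.convertScaleAbs(cv2.resize(i[y:y+h,x:x+w],None,fx=s,fy=s,interpolation=cv2.INTER_CUBIC),alpha=1.5))
crop("pics/c9.png","t5",280,180,200,150,4); crop("pics/c10.png","s5",155,190,200,150,4)
E
```

```text
t 6.2 pos [ 559.28 -111.28  153.23] yaz 2.487418868202756 tilt(deg) [-0.15 -0.22] F [-0.04  0.11 -3.22] open 59.77060872886572 j7 -4.321438738418185
tool shift to target mm [ 4.97  2.74 -0.03]
tilt corr rotvec [-0.  0.  0.]
```

View pics/c9.png

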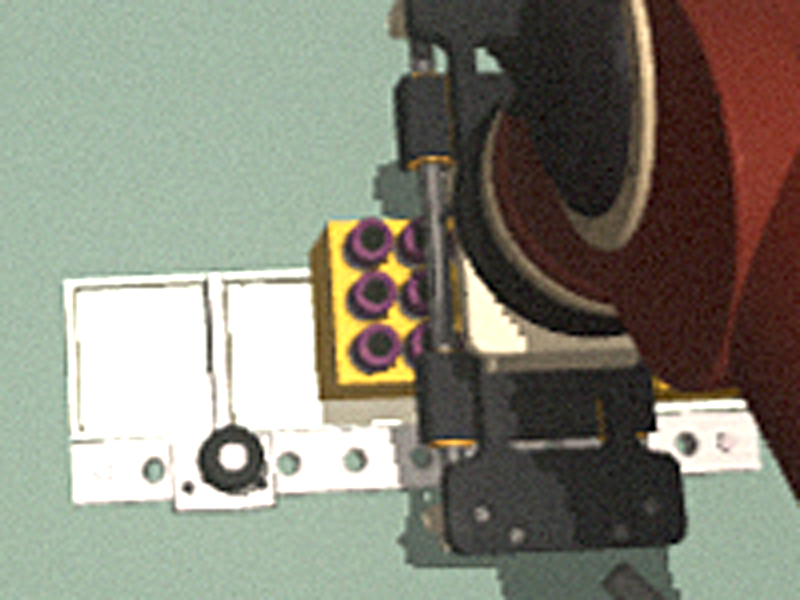

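View pics/c10.png

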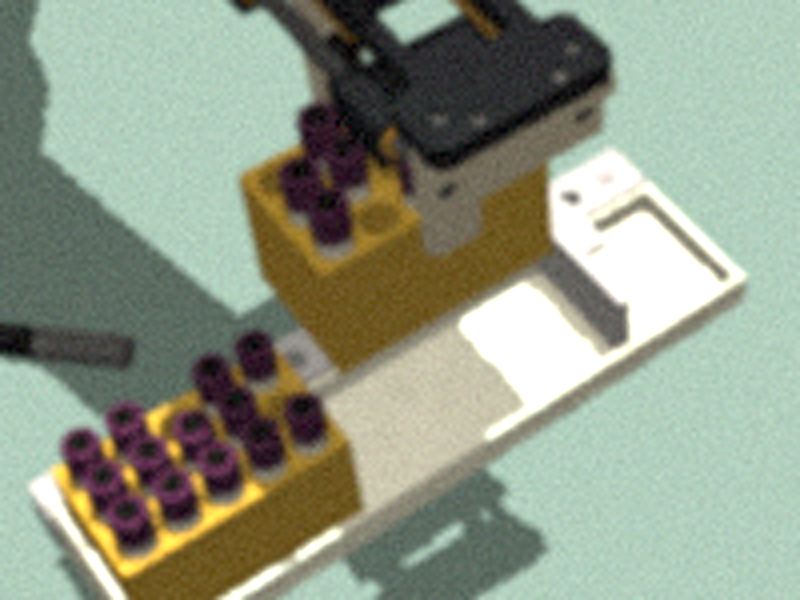

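View pics/w5.png

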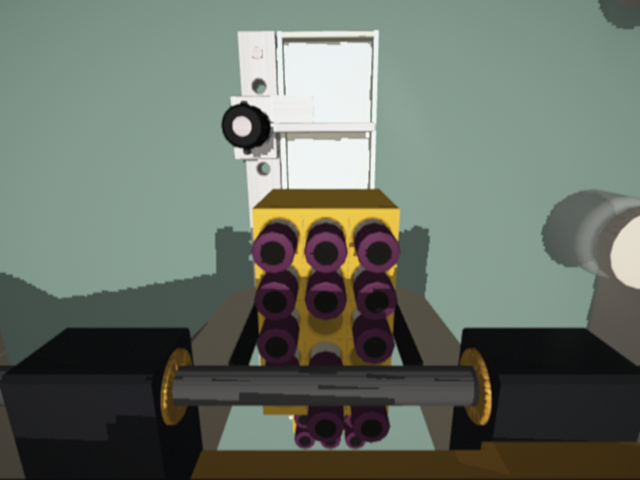

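```bash
python3 - <<'E'
import cv2
i=cv2.imread("pics/w5.png")
def crop(n,x,y,w,h,s): cv2.imwrite(n,cv2.convertScaleAbs(cv2.resize(i[y:y+h,x:x+w],None,fx=s,fy=s,interpolation=cv2.INTER_CUBIC),alpha=1.2))
crop("pics/c11.png",215,20,180,110,4.4); crop("pics/c12.png",230,120,180,110,4.4)
E
```

```text
(no output)
```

View pics/c11.png

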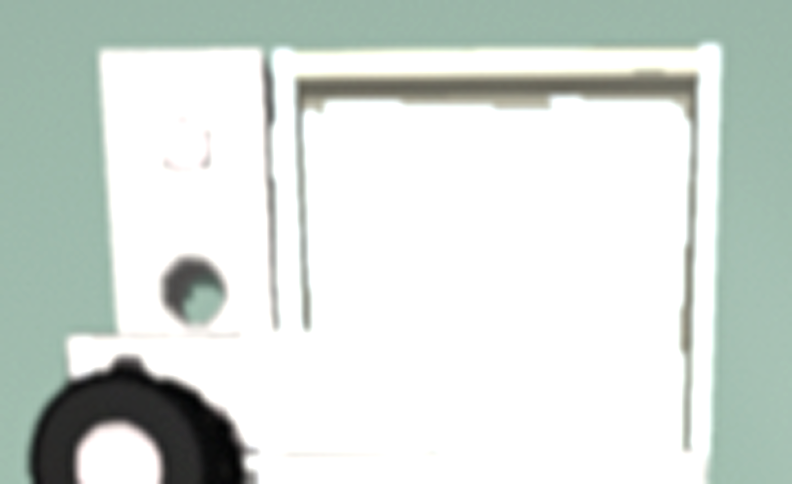

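View pics/c12.png

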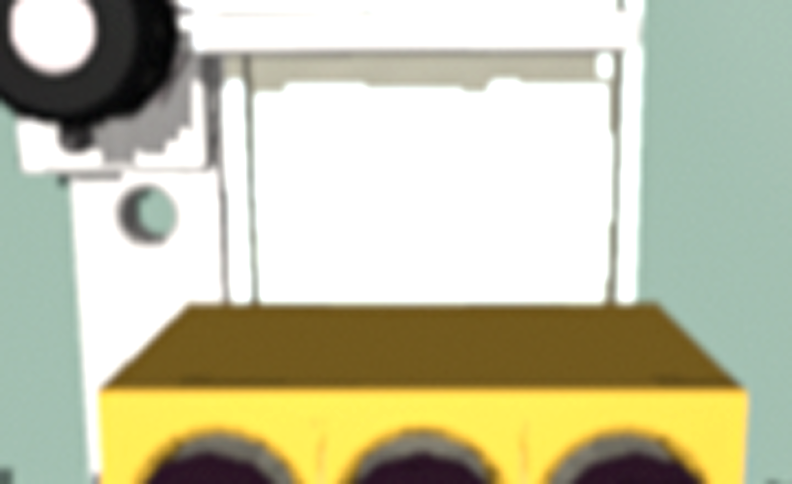

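```bash
python3 - <<'E'
from h import *
d=np.load("pics/w5.npz"); C=(d["K"],d["T"])
a=lambda l:np.array(l)/4.4+[215,20]; b=lambda l:np.array(l)/4.4+[230,120]
Q=np.r_[a([(194,291),(271,48),(722,43),(118,468)]),b([(147,214)])]
def f(p):
    x,y,th,yk,yl,yr=p
    o=(proj(w(x,y,th,[(-51,yk+30,18),(-36,153,18),(36,153,18),(-51,yk,85),(-51,yk-30,18)]),*C)-Q)
    e=proj(w(x,y,th,[(-36,yl,18),(36,yr,18)]),*C)-b([(225,300),(640,300)])
    return np.r_[o,e].ravel()
s=least_squares(f,[562,-114,.05,87,50,50]); x,y,th,yk=s.x[:4]; print(s.x*[1,1,57.3,1,1,1],s.fun)
R=b([(188,305),(657,304),(102,390),(748,388)])
def g(p):
    return (proj(w(*p[:3],[(-30,50,p[3]),(30,50,p[3]),(-30,50,62+p[3]),(30,50,62+p[3])]),*C)-R).ravel()
q=least_squares(g,[560,-110,.05,100]); print(q.x*[1,1,57.3,1],q.fun)
c,sn=np.cos(th),np.sin(th); dx,dy=q.x[0]-x,q.x[1]-y
print("rack in tray",c*dx+sn*dy,-sn*dx+c*dy,"dyaw",np.degrees(q.x[2]-th))
E
```

```text
[ 561.9  -113.31    2.89   86.9    41.82   41.35] [-0.35 -0.27  0.44 -0.19 -0.37  0.16  0.15  0.09 -0.35  0.21  1.88 -0.07
 -1.42 -0.04]
[ 559.92 -110.77    2.7   102.88] [ 0.65 -0.64 -0.03 -0.72 -0.26  0.46 -0.18  0.51]
rack in tray -1.8527547627453345 2.6397920658753224 dyaw -0.1899580891331619
```

Fitting both in the wrist view puts the rack 1.9 mm low in tray x, at y = +2.6, with the yaw matched. I'll shift it by +2 / +5 mm and descend.

Emit:
drive_tool:
  plan: [0.004, 0.0015, 0, 0, 0, -0.005, -1, 0.001, 0.0005, 0.005, 0, 0, 0, -1, 0, 0, 0.015, 0, 0, 0, -1, 0, 0, 0.015, 0, 0, 0, -1, 0, 0, 0.015, 0, 0, 0, -1, 0, 0, 0.01, 0, 0, 0, -1, 0, 0, 0, 0, 0, 0, -1]

```text
clock: 6.93
tool_pos: [566.3, -99.2, 92.9]
tcp_rot: [[-0.058, 0.998, 0.007], [0.998, 0.058, -0.001], [-0.002, 0.007, -1.0]]
force: [-1.0, 0.5, -2.6]
opening: 59.9
```

```bash
python3 - <<'E'
from h import *
st(561.6,-105.9)
E
```

```text
t 6.9333 pos [566.28 -99.15  92.93] yaz 3.3321056685694748 tilt(deg) [ 0.39 -0.08] F [-1.    0.52 -2.58] open 59.8654880470934 j7 -7.085454056277661
tool shift to target mm [-6.46 -5.07 -0.02]
tilt corr rotvec [ 0.01  0.   -0.  ]
```

Emit:
drive_tool:
  plan: [-0.003, -0.0025, 0, 0.005, 0, 0.004, -1, -0.003, -0.0025, 0, 0.002, 0, 0.004, -1, 0, 0, 0, 0, 0, 0, -1, 0, 0, 0, 0, 0, 0, -1]

```text
clock: 7.27
tool_pos: [562.5, -105.2, 94.1]
tcp_rot: [[-0.05, 0.999, 0.001], [0.999, 0.05, -0.002], [-0.002, 0.001, -1.0]]
force: [0.3, 0.1, -3.0]
opening: 60.0
```

```bash
python3 - <<'E'
from h import *
st(561.4,-105.9)
E
```

```text
t 7.2667 pos [ 562.5  -105.18   94.1 ] yaz 2.8898046533980244 tilt(deg) [ 0.07 -0.09] F [ 0.33  0.06 -3.01] open 60.00292439792177 j7 -6.7898091682939405
tool shift to target mm [-0.66 -1.13 -0.  ]
tilt corr rotvec [ 0.  0. -0.]
```

Emit:
drive_tool:
  plan: [-0.0005, -0.0012, 0.005, 0, 0, 0, -1, -0.0004, -0.0005, 0.005, 0, 0, 0, -1, -0.0004, -0.0005, 0.005, 0, 0, 0, -1, 0, 0, 0.003, 0, 0, 0, -1, 0, 0, 0, 0, 0, 0, -1, 0, 0, 0, 0, 0, 0, -1]

```text
clock: 7.77
tool_pos: [561.2, -107.6, 75.9]
tcp_rot: [[-0.049, 0.999, 0.005], [0.999, 0.049, -0.002], [-0.003, 0.005, -1.0]]
force: [-0.4, -0.1, -3.3]
opening: 59.8
```

```bash
python3 - <<'E'
from h import *
st(561.4,-105.9); snap("wrist","w6"); snap("scene","s6")
i=cv2.imread("pics/w6.png"); cv2.imwrite("pics/c13.png",cv2.convertScaleAbs(cv2.resize(i[60:240,200:420],None,fx=3.6,fy=3.3,interpolation=cv2.INTER_CUBIC),alpha=1.0))
i=cv2.imread("pics/s6.png"); cv2.imwrite("pics/c14.png",cv2.convertScaleAbs(cv2.resize(i[190:340,155:355],None,fx=4,fy=4,interpolation=cv2.INTER_CUBIC),alpha=1.5))
E
```

```text
t 7.7667 pos [ 561.17 -107.59   75.86] yaz 2.81754232618037 tilt(deg) [ 0.27 -0.14] F [-0.42 -0.06 -3.28] open 59.827899026230334 j7 -7.429399169641005
tool shift to target mm [ 1.67  0.31 -0.  ]
tilt corr rotvec [ 0.  0. -0.]
```

View pics/c13.png

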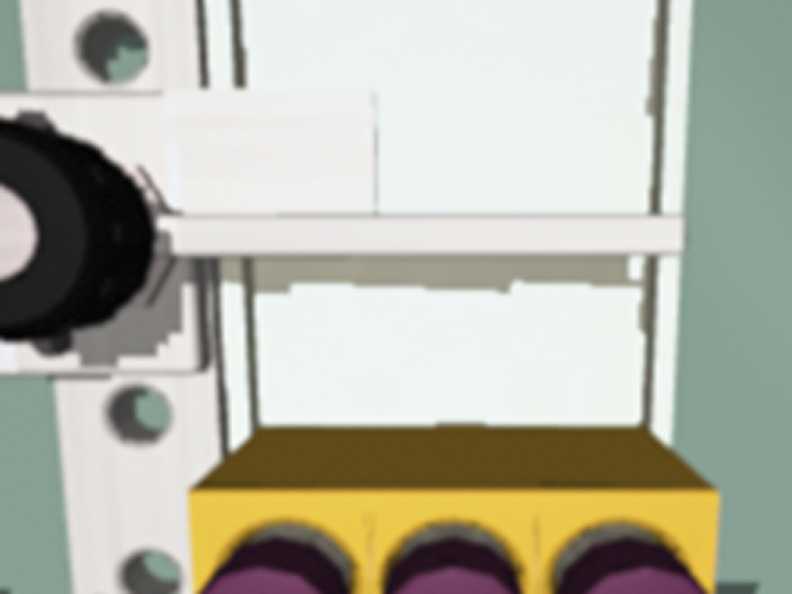

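View pics/c14.png

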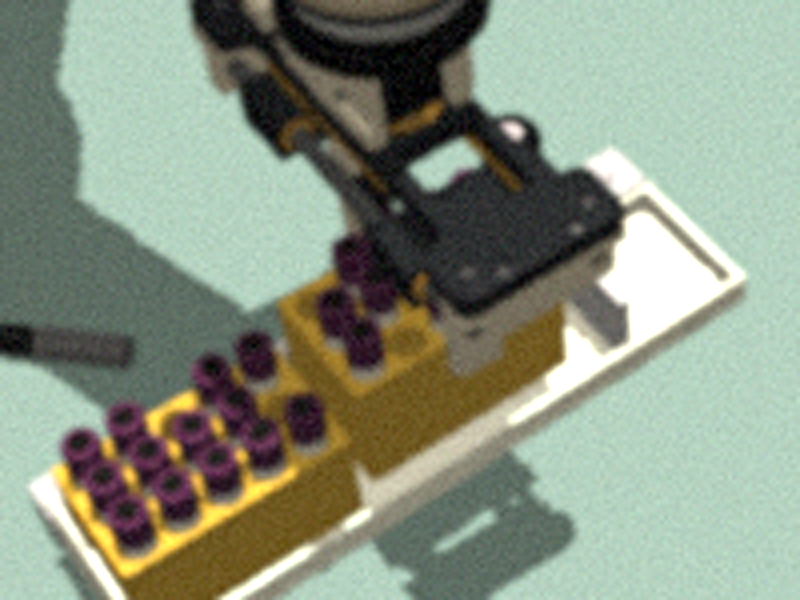

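```bash
python3 - <<'E'
from h import *
d=np.load("pics/w6.npz"); C=(d["K"],d["T"])
a=lambda l:np.array(l)/[3.6,3.3]+[200,60]
x,y,th=562.0,-113.8,np.radians(2.87)
H=a([(112,47),(140,415),(150,572)])
s=least_squares(lambda p:(proj(w(p[0],p[1],th,[(-51,117.4,18),(-51,57.4,18),(-51,27.4,18)]),*C)-H).ravel(),[x,y]); print(s.x,s.fun)
R=a([(262,428),(645,428),(190,490),(719,491)])
q=least_squares(lambda p:(proj(w(*p[:3],[(-30,50,p[3]),(30,50,p[3]),(-30,50,62+p[3]),(30,50,62+p[3])]),*C)-R).ravel(),[560,-110,.05,26]); print(q.x*[1,1,57.3,1],q.fun)
for X,Y in((x,y),s.x):
    c,sn=np.cos(th),np.sin(th); dx,dy=q.x[0]-X,q.x[1]-Y
    print("rack in tray",c*dx+sn*dy,-sn*dx+c*dy,"dyaw",np.degrees(q.x[2]-th))
    P=proj(w(X,Y,th,[(xx,60,z) for z in(4,18) for xx in(-36,-33,33,36)]),*C); print(((P-[200,60])*[3.6,3.3]).round(0).tolist())
E
```

```text
[ 562.17 -113.41] [ 0.23 -0.77 -0.34 -0.56  0.09  1.57]
[ 561.6  -107.22    2.72   25.58] [-0.09 -0.9  -0.58 -0.74  0.28  0.65  0.2   0.53]
rack in tray -0.07246204925820865 6.591196355765268 dyaw -0.15323940204854328
[[242.0, 392.0], [259.0, 392.0], [643.0, 391.0], [661.0, 391.0], [229.0, 400.0], [248.0, 400.0], [655.0, 400.0], [674.0, 400.0]]
rack in tray -0.26394696314118743 6.213510304188805 dyaw -0.15323940204854328
[[243.0, 390.0], [260.0, 390.0], [644.0, 389.0], [662.0, 389.0], [231.0, 398.0], [249.0, 398.0], [657.0, 398.0], [675.0, 398.0]]
```

The rack is about 0.2 mm off centre in x, at y = +6.4, with its underside 26 mm up. Continuing down.

Emit:
drive_tool:
  plan: [0.0003, 0.0002, 0.005, 0.003, 0, 0, -1, 0, -0.0003, 0.005, 0, 0, 0, -1, 0, -0.0003, 0.005, 0, 0, 0, -1, 0, 0, 0, 0, 0, 0, -1]

```text
clock: 8.2
tool_pos: [561.6, -107.1, 60.1]
tcp_rot: [[-0.049, 0.999, 0.003], [0.999, 0.049, -0.003], [-0.003, 0.003, -1.0]]
force: [-1.0, 1.0, -2.9]
opening: 59.8
```

```bash
python3 - <<'E'
from h import *
st(561.4,-107.6)
E
```

```text
t 8.2 pos [ 561.6  -107.08   60.15] yaz 2.835599328938024 tilt(deg) [ 0.19 -0.15] F [-1.03  1.02 -2.91] open 59.78561268672712 j7 -8.066691585346454
tool shift to target mm [-0.51 -0.23  0.  ]
tilt corr rotvec [ 0.  0. -0.]
```

Emit:
drive_tool:
  plan: [0, 0, 0.002, 0.003, 0.002, 0, -1, 0, 0, 0.002, 0, 0, 0, -1, 0, 0, 0.002, 0, 0, 0, -1, 0, 0, 0.001, 0, 0, 0, -1]

```text
clock: 8.53
tool_pos: [561.6, -107.0, 52.4]
tcp_rot: [[-0.05, 0.999, -0.001], [0.999, 0.05, -0.0], [-0.0, -0.001, -1.0]]
force: [-2.4, 0.5, 7.6]
opening: 59.7
```

```bash
python3 - <<'E'
from h import *
st(561.4,-107.6)
E
```

```text
t 8.5333 pos [ 561.58 -106.96   52.41] yaz 2.8418538456033158 tilt(deg) [-0.04 -0.03] F [-2.4   0.47  7.65] open 59.746336466987124 j7 -8.204487783708192
tool shift to target mm [-0.63 -0.22  0.  ]
tilt corr rotvec [-0.  0.  0.]
```

Emit:
drive_tool:
  plan: [0, 0, 0, 0, 0, 0, 1, 0, 0, 0, 0, 0, 0, 1, 0, 0, 0, 0, 0, 0, 1, 0, 0, 0, 0, 0, 0, 1, 0, 0, 0, 0, 0, 0, 1]

```text
clock: 8.95
tool_pos: [564.2, -107.0, 54.5]
tcp_rot: [[-0.05, 0.999, 0.005], [0.999, 0.05, -0.001], [-0.001, 0.005, -1.0]]
force: [-0.2, 0.9, 0.2]
opening: 88.5
```

```bash
python3 - <<'E'
from h import *
st(561.4,-107.6); snap("wrist","w7")
E
```

```text
t 8.95 pos [ 564.17 -106.96   54.49] yaz 2.8479442161696378 tilt(deg) [ 0.31 -0.06] F [-0.17  0.89  0.17] open 88.52654793364398 j7 -8.195152453523935
tool shift to target mm [-0.51 -2.8  -0.01]
tilt corr rotvec [ 0.01  0.   -0.  ]
```

View pics/w7.png

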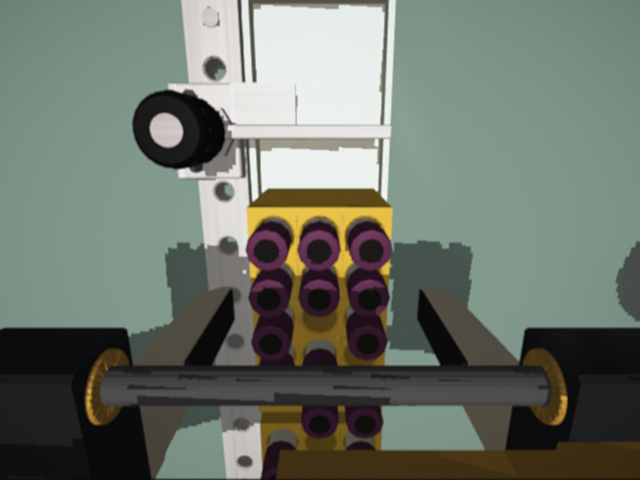

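The rack stands flat in the pocket and both jaws are clear of it. I'll rise, turn 90° and go to the knob.

Emit:
drive_tool:
  plan: [0, -0.002, -0.01, 0, 0, 0, 1, 0, 0, -0.02, 0, 0, 0, 1, 0, 0, -0.03, 0, 0, 0, 1, 0, 0, -0.035, 0, 0, 0, 1, 0.01, -0.005, -0.025, 0, 0, -0.06, 1, 0.015, -0.005, -0.01, 0, 0, -0.11, 1, 0.015, -0.01, 0, 0, 0, -0.12, 1, 0.01, -0.015, 0, 0, 0, -0.12, 1]

```text
clock: 9.67
tool_pos: [520.1, -65.9, 195.2]
tcp_rot: [[-0.455, 0.891, 0.011], [0.891, 0.455, -0.003], [-0.007, 0.009, -1.0]]
force: [0.3, 0.1, 1.0]
opening: 92.8
```

```bash
python3 - <<'E'
from h import *
st(507,-29.5); snap("wrist","w8")
E
```

```text
t 9.6667 pos [520.09 -65.93 195.2 ] yaz 27.05012898412174 tilt(deg) [ 0.65 -0.15] F [0.32 0.06 1.03] open 92.81241727971434 j7 13.032650571829212
tool shift to target mm [38.4   4.91 -0.24]
tilt corr rotvec [ 0.01  0.01 -0.  ]
```

View pics/w8.png

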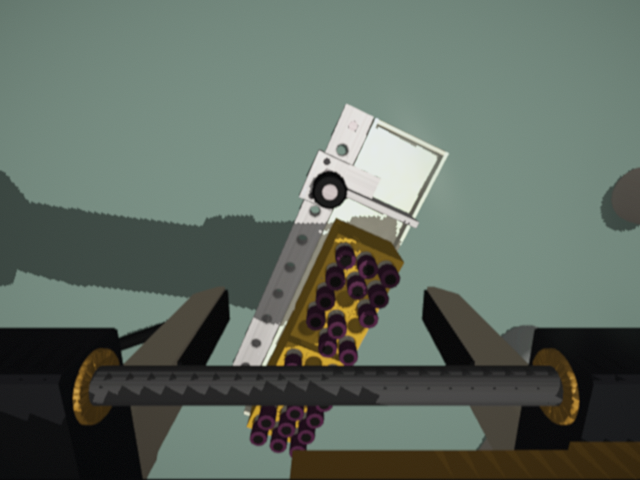

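Emit:
drive_tool:
  plan: [0.013, 0.002, 0, 0.005, 0.005, -0.12, 1, 0.012, 0.003, 0, 0.005, 0.005, -0.12, 1, 0.012, 0.005, 0, 0, 0, -0.12, 1, 0, 0, 0, 0, 0, -0.12, 1, 0, 0, 0, 0, 0, -0.12, 1, 0, 0, 0, 0, 0, -0.12, 1, 0, 0, 0, 0, 0, -0.12, 1, 0, 0, 0, 0, 0, -0.12, 1]

```text
clock: 10.38
tool_pos: [501.0, -29.6, 200.8]
tcp_rot: [[-0.993, 0.114, -0.004], [0.114, 0.993, -0.008], [0.003, -0.009, -1.0]]
force: [0.0, 1.4, 0.1]
opening: 92.9
```

```bash
python3 - <<'E'
from h import *
st(506.8,-29.2)
E
```

```text
t 10.3833 pos [501.04 -29.57 200.79] yaz 83.44014577317971 tilt(deg) [-0.2  -0.48] F [0.02 1.38 0.1 ] open 92.89847083939875 j7 55.92554143587701
tool shift to target mm [-5.68  1.02 -0.02]
tilt corr rotvec [-0.01 -0.    0.  ]
```

Emit:
drive_tool:
  plan: [-0.003, 0.001, 0, -0.005, 0, -0.09, 1, -0.003, 0, 0.01, -0.003, 0, -0.06, 1, 0, 0, 0.025, 0, 0, -0.01, 1, 0, 0, 0.025, 0, 0, 0, 1, 0, 0, 0.015, 0, 0, 0, 1, 0, 0, 0, 0, 0, 0, 1]

```text
clock: 10.88
tool_pos: [510.1, -32.5, 127.0]
tcp_rot: [[-0.999, -0.044, 0.004], [-0.044, 0.999, -0.004], [-0.004, -0.004, -1.0]]
force: [-0.5, -0.3, 0.1]
opening: 93.1
```

```bash
python3 - <<'E'
from h import *
st(506.8,-29.2); snap("wrist","w9")
E
```

```text
t 10.8833 pos [510.05 -32.5  127.04] yaz 92.50861184201005 tilt(deg) [ 0.21 -0.22] F [-0.5  -0.27  0.07] open 93.13695842682174 j7 58.25540268526182
tool shift to target mm [ 3.1   3.44 -0.03]
tilt corr rotvec [-0.  0.  0.]
```

View pics/w9.png

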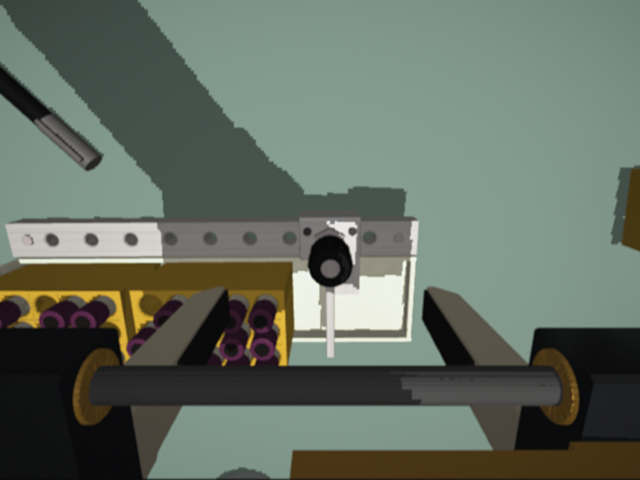

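```bash
python3 - <<'E'
from h import *
d=np.load("pics/w9.npz"); K,T=d["K"],d["T"]
def ray(u,v,z):
    q=T[:3,:3]@np.linalg.inv(K)@[u,v,1]; o=T[:3,3]; return o+q*(z-o[2])/q[2]
print(ray(330,268.5,85))
for u,v in[(52,240),(91,240),(131,239.5),(370,238)]: print(ray(u,v,18))
E
```

```text
[506.11 -28.7   85.  ]
[ 516.97 -237.27   18.  ]
[ 515.63 -207.85   18.  ]
[ 513.87 -177.67   18.  ]
[504.56   1.73  18.  ]
```

Emit:
drive_tool:
  plan: [0.003, 0.0035, 0, 0, 0, -0.005, 1, 0.001, 0, 0.01, 0, 0, 0, 1, 0, 0, 0.015, 0, 0, 0, 1, 0, 0, 0.01, 0, 0, 0, 1, 0, 0, 0, 0, 0, 0, 1]

```text
clock: 11.35
tool_pos: [510.0, -28.6, 96.2]
tcp_rot: [[-0.999, -0.046, 0.015], [-0.046, 0.999, -0.005], [-0.015, -0.006, -1.0]]
force: [-1.0, 0.2, 0.7]
opening: 93.0
```

```bash
python3 - <<'E'
from h import *
st(506.6,-29)
E
```

```text
t 11.35 pos [510.   -28.61  96.19] yaz 92.63581884548837 tilt(deg) [ 0.88 -0.28] F [-0.96  0.16  0.73] open 92.97405244508937 j7 54.81931173996176
tool shift to target mm [ 3.41 -0.23 -0.05]
tilt corr rotvec [-0.01  0.02  0.  ]
```

Emit:
drive_tool:
  plan: [0.003, 0, 0.006, -0.004, 0.014, 0, 1, 0.001, 0, 0.007, 0, 0, 0, 1, 0.0005, 0, 0.007, 0, 0, 0, 1, 0, 0, 0, 0, 0, 0, 1]

```text
clock: 11.68
tool_pos: [506.2, -28.7, 75.6]
tcp_rot: [[-0.999, -0.046, 0.002], [-0.046, 0.999, -0.001], [-0.002, -0.002, -1.0]]
force: [-0.5, 0.4, 0.9]
opening: 92.8
```

```bash
python3 - <<'E'
from h import *
st(506.6,-29)
E
```

```text
t 11.6833 pos [506.24 -28.73  75.63] yaz 92.61019114366238 tilt(deg) [ 0.14 -0.09] F [-0.53  0.38  0.92] open 92.83215306185325 j7 53.50405781641546
tool shift to target mm [-0.35 -0.29  0.  ]
tilt corr rotvec [-0.  0.  0.]
```

Emit:
drive_tool:
  plan: [0, 0, 0.001, 0, 0, 0, -1, 0, 0, 0, 0, 0, 0, -1, 0, 0, 0, 0, 0, 0, -1, 0, 0, 0, 0, 0, 0, -1, 0, 0, 0, 0, 0, 0, -1, 0, 0, 0, 0, 0, 0, -1, 0, 0, 0, 0, 0, 0, -1, 0, 0, 0, 0, 0, 0, -1]

```text
clock: 12.35
tool_pos: [507.1, -28.6, 75.3]
tcp_rot: [[-0.999, -0.045, 0.004], [-0.045, 0.999, -0.001], [-0.004, -0.002, -1.0]]
force: [0.0, 0.8, 0.6]
opening: 44.1
```

```bash
python3 - <<'E'
from h import *
st(506.6,-29)
E
```

```text
t 12.35 pos [507.06 -28.55  75.26] yaz 92.60548730033541 tilt(deg) [ 0.25 -0.08] F [0.03 0.83 0.6 ] open 44.09822039325682 j7 53.40662010288957
tool shift to target mm [ 0.48 -0.42 -0.  ]
tilt corr rotvec [-0.  0.  0.]
```

Emit:
drive_tool:
  plan: [0, 0, 0, 0, 0, 0, -1, 0, 0, 0, 0, 0, 0, -1, 0, 0, 0, 0, 0, 0, -1, 0, 0, 0, 0, 0, 0, -1, 0, 0, 0, 0, 0, 0, -1, 0, 0, 0, 0, 0, 0, -1]

```text
clock: 12.85
tool_pos: [507.2, -29.2, 75.4]
tcp_rot: [[-0.999, -0.045, 0.005], [-0.045, 0.999, -0.002], [-0.005, -0.003, -1.0]]
force: [-0.0, 0.2, 0.3]
opening: 24.8
```

```bash
python3 - <<'E'
from h import *
st(506.6,-29)
E
```

```text
t 12.85 pos [507.17 -29.25  75.41] yaz 92.57976152523682 tilt(deg) [ 0.27 -0.14] F [-0.02  0.22  0.27] open 24.789734145631883 j7 53.41396496190597
tool shift to target mm [ 0.56  0.27 -0.  ]
tilt corr rotvec [-0.  0.  0.]
```

Emit:
drive_tool:
  plan: [0, 0, 0, 0, 0, 0, -1, 0, 0, -0.003, 0, 0, 0, -1, 0, 0, -0.003, 0, 0, 0, -1, 0, 0, -0.003, 0, 0, 0, -1, 0, 0, -0.002, 0, 0, 0, -1, 0, 0, 0, 0, 0, 0, -1]

```text
clock: 13.35
tool_pos: [507.1, -29.3, 85.5]
tcp_rot: [[-0.999, -0.045, 0.004], [-0.045, 0.999, -0.0], [-0.004, -0.001, -1.0]]
force: [2.4, 0.1, -5.1]
opening: 24.8
```

```bash
python3 - <<'E'
from h import *
st(506.6,-29)
E
```

```text
t 13.35 pos [507.07 -29.26  85.52] yaz 92.58559301245675 tilt(deg) [ 0.22 -0.03] F [ 2.35  0.06 -5.11] open 24.828294111514722 j7 54.45885235010911
tool shift to target mm [ 0.45  0.28 -0.  ]
tilt corr rotvec [-0.  0.  0.]
```

Emit:
drive_tool:
  plan: [0, 0, -0.0015, 0, 0, 0, -1, 0, -0.003, 0, 0, 0, 0, -1, 0, -0.005, 0, 0, 0, 0, -1, 0, -0.005, 0, 0, 0, 0, -1, 0, -0.005, 0, 0, 0, 0, -1, 0, 0, 0, 0, 0, 0, -1]

```text
clock: 13.85
tool_pos: [508.0, -47.3, 86.6]
tcp_rot: [[-0.999, -0.046, 0.004], [-0.046, 0.999, 0.003], [-0.004, 0.002, -1.0]]
force: [1.8, -0.8, -6.6]
opening: 25.0
```

```bash
python3 - <<'E'
from h import *
st(508.6,-59.2)
E
```

```text
t 13.85 pos [507.96 -47.35  86.61] yaz 92.66163910144083 tilt(deg) [0.23 0.15] F [ 1.8  -0.84 -6.6 ] open 25.029976397367136 j7 56.82544508612098
tool shift to target mm [ -0.09 -11.87  -0.03]
tilt corr rotvec [ 0.  0. -0.]
```

Emit:
drive_tool:
  plan: [0, -0.003, 0, 0, 0, 0, -1, 0, -0.004, 0, 0, 0, 0, -1, 0, -0.003, 0, 0, 0, 0, -1, 0, 0, 0, 0, 0, 0, -1, 0, 0, 0, 0, 0, 0, -1]

```text
clock: 14.27
tool_pos: [508.6, -58.3, 86.5]
tcp_rot: [[-0.999, -0.045, 0.004], [-0.045, 0.999, 0.004], [-0.005, 0.004, -1.0]]
force: [1.3, 2.2, -6.1]
opening: 24.6
```

```bash
python3 - <<'E'
from h import *
st(508.6,-59.2)
E
```

```text
t 14.2667 pos [508.56 -58.34  86.45] yaz 92.59818200091647 tilt(deg) [0.25 0.25] F [ 1.25  2.18 -6.14] open 24.615198267653934 j7 58.10150152512233
tool shift to target mm [-0.   -0.86 -0.  ]
tilt corr rotvec [ 0.  0. -0.]
```

Emit:
drive_tool:
  plan: [0, -0.001, 0, 0, 0, 0, -1, 0, 0, 0.002, 0, 0, 0, -1, 0, 0, 0.002, 0, 0, 0, -1, 0, 0, 0, 0, 0, 0, -1]

```text
clock: 14.6
tool_pos: [508.6, -58.6, 82.4]
tcp_rot: [[-0.999, -0.047, 0.005], [-0.047, 0.999, 0.005], [-0.005, 0.005, -1.0]]
force: [1.4, 1.5, -5.3]
opening: 24.9
```

```bash
python3 - <<'E'
from h import *
st(508.6,-59.2); snap("wrist","w10"); snap("scene","s10")
i=cv2.imread("pics/s10.png"); cv2.imwrite("pics/c15.png",cv2.convertScaleAbs(cv2.resize(i[190:340,155:355],None,fx=4,fy=4,interpolation=cv2.INTER_CUBIC),alpha=1.5))
E
```

```text
t 14.6 pos [508.58 -58.56  82.36] yaz 92.68075467776059 tilt(deg) [0.26 0.28] F [ 1.43  1.53 -5.27] open 24.850407155996233 j7 57.86311723795788
tool shift to target mm [ 0.01 -0.64 -0.  ]
tilt corr rotvec [ 0.  0. -0.]
```

View pics/w10.png

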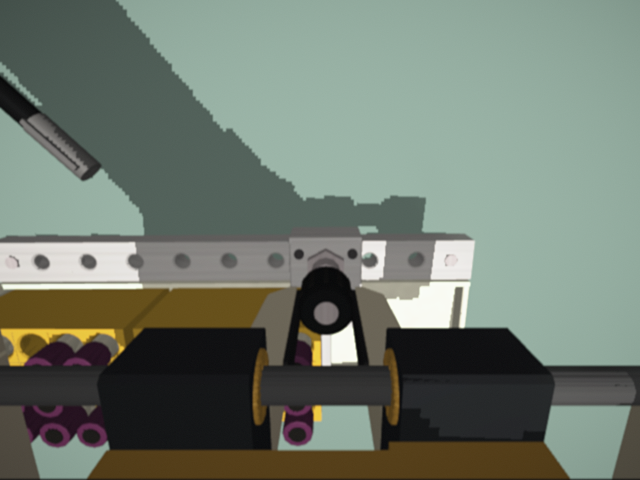

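View pics/c15.png

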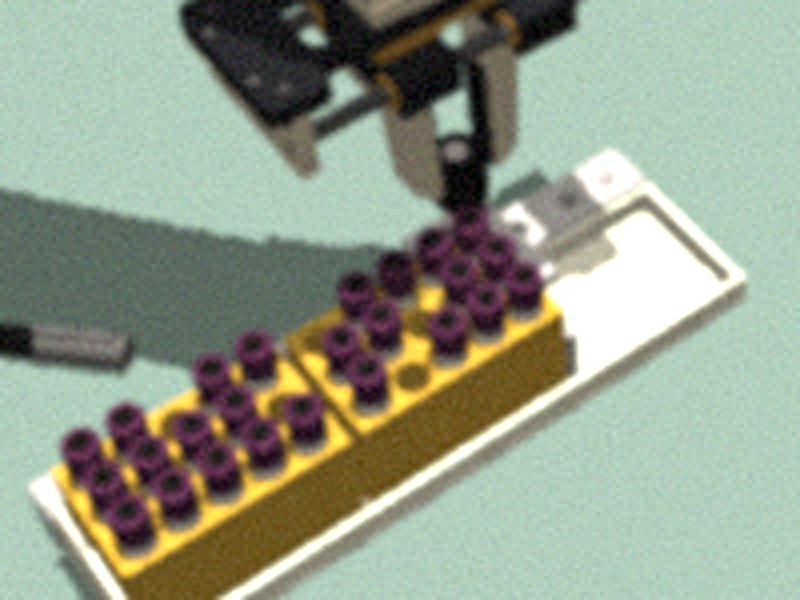

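The scene crop shows both racks side by side, upright, with the fence plate at the end of the loaded rack. The lift reads 7 mm and the spring still pulls down, so the pin is entering the hole. I'll lower it home.

Emit:
drive_tool:
  plan: [0, 0, 0.002, 0, 0, 0, -1, 0, 0, 0.002, 0, 0, 0, -1, 0, 0, 0.002, 0, 0, 0, -1, 0, 0, 0.001, 0, 0, 0, -1, 0, 0, 0, 0, 0, 0, -1]

```text
clock: 15.12
tool_pos: [508.6, -59.2, 75.7]
tcp_rot: [[-0.999, -0.046, 0.005], [-0.046, 0.999, 0.003], [-0.005, 0.002, -1.0]]
force: [0.9, 1.7, -2.9]
opening: 24.9
```

```bash
python3 - <<'E'
from h import *
st(508.6,-59.2)
E
```

```text
t 15.1167 pos [508.62 -59.22  75.72] yaz 92.6550996866353 tilt(deg) [0.27 0.15] F [ 0.93  1.73 -2.94] open 24.92099039604051 j7 57.213768805978994
tool shift to target mm [ 0.02  0.02 -0.  ]
tilt corr rotvec [ 0.  0. -0.]
```

Emit:
drive_tool:
  plan: [0, 0, 0.001, 0, 0, 0, -1, 0, 0, 0.001, 0, 0, 0, -1, 0, 0, 0.0005, 0, 0, 0, -1]

```text
clock: 15.37
tool_pos: [508.7, -59.2, 75.4]
tcp_rot: [[-0.999, -0.046, 0.005], [-0.046, 0.999, -0.0], [-0.005, -0.0, -1.0]]
force: [0.0, -0.3, -1.3]
opening: 24.8
```

```bash
python3 - <<'E'
from h import *
st(508.6,-59.2)
E
```

```text
t 15.3667 pos [508.71 -59.19  75.44] yaz 92.65448550474994 tilt(deg) [ 0.29 -0.  ] F [ 0.05 -0.33 -1.25] open 24.765104758513566 j7 57.01027551379455
tool shift to target mm [ 0.11 -0.   -0.  ]
tilt corr rotvec [-0.    0.01  0.  ]
```

Emit:
drive_tool:
  plan: [0, 0, 0.002, 0, 0, 0, -1, 0, 0, 0.002, 0, 0, 0, -1, 0, 0, 0.002, 0, 0, 0, -1, 0, 0, 0.002, 0, 0, 0, -1]

```text
clock: 15.7
tool_pos: [508.9, -59.1, 75.2]
tcp_rot: [[-0.999, -0.046, 0.007], [-0.046, 0.999, -0.008], [-0.007, -0.009, -1.0]]
force: [-3.5, -0.9, 13.9]
opening: 24.9
```

```bash
python3 - <<'E'
from h import *
st(508.6,-59.2)
E
```

```text
t 15.7 pos [508.9  -59.07  75.17] yaz 92.63012288749803 tilt(deg) [ 0.41 -0.47] F [-3.54 -0.87 13.91] open 24.920432149970974 j7 56.38825502543403
tool shift to target mm [ 0.3  -0.11 -0.  ]
tilt corr rotvec [-0.01  0.01  0.  ]
```

Emit:
drive_tool:
  plan: [0, 0, 0.001, 0, 0, 0, -1, 0, 0, 0.001, 0, 0, 0, -1]

```text
clock: 15.87
tool_pos: [508.8, -59.1, 75.3]
tcp_rot: [[-0.999, -0.046, 0.008], [-0.046, 0.999, -0.01], [-0.008, -0.011, -1.0]]
force: [-1.4, 0.5, 5.1]
opening: 24.9
```

```bash
python3 - <<'E'
from h import *
st(508.6,-59.2); snap("wrist","w11"); snap("scene","s11"); snap("top","t11"); st(508.6,-59.2)
i=cv2.imread("pics/s11.png"); cv2.imwrite("pics/c16.png",cv2.convertScaleAbs(cv2.resize(i[190:340,155:355],None,fx=4,fy=4,interpolation=cv2.INTER_CUBIC),alpha=1.5))
cv2.imwrite("pics/t11b.png",cv2.convertScaleAbs(cv2.imread("pics/t11.png"),alpha=1.4))
E
```

```text
t 15.8667 pos [508.78 -59.1   75.29] yaz 92.62007905206474 tilt(deg) [ 0.47 -0.6 ] F [-1.43  0.51  5.09] open 24.928600321829887 j7 56.24455864683405
tool shift to target mm [ 0.19 -0.09 -0.  ]
tilt corr rotvec [-0.01  0.01  0.  ]
t 16.0167 pos [508.8  -59.08  75.27] yaz 92.61708862529993 tilt(deg) [ 0.45 -0.6 ] F [-1.78 -0.4   8.36] open 25.043365003891314 j7 56.247009382227
tool shift to target mm [ 0.21 -0.12 -0.  ]
tilt corr rotvec [-0.01  0.01  0.  ]
```

View pics/w11.png

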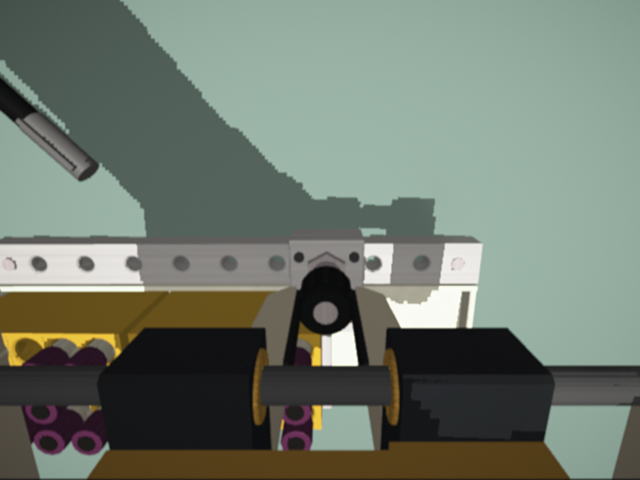

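View pics/c16.png

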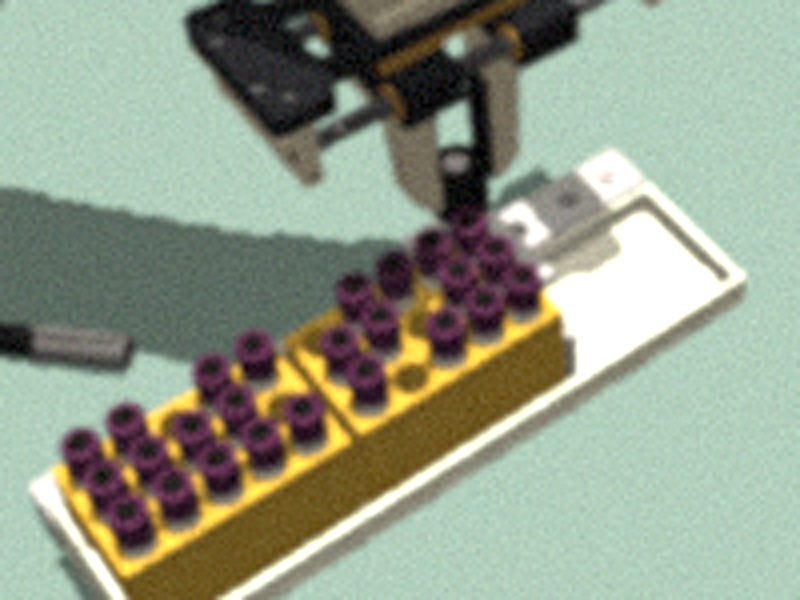

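View pics/t11b.png

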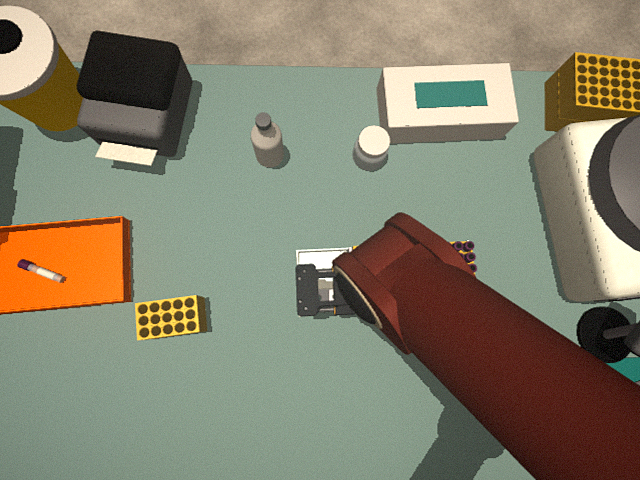

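The loaded rack is flat and upright, with two rail holes now free behind the saddle at (373,262) and (422,262); before there was one. Bottle, jar and empty rack stand at the same pixels as in the first top picture, and the pin is being pressed home with about 8 N. Handing in.

```bash
python3 -c "
from plant import r
print(r.job_done()); o=r.get_obs(); print(o['clock'],o['tool_pos'],o['force'],o['opening'])"
```

```text
the job is handed in; nothing more can be done
None
the job is handed in; nothing more can be done
```

The filled rack is in the tray and the fence is locked one hole further along, closing both racks in. I handed the job in at about 16 s, with the gripper still holding the knob.

- **Rack:** I gripped it across its 60 mm, set it on the tray floor (about 8 N contact force felt), and let go. The last scene picture shows it caps up, upright and level, against the rack already there.
- **Fence and pin:** I lifted the knob about 11 mm and slid the fence 30 mm towards the racks, then lowered the pin into the next hole. The tool height with the pin in was 75.3 mm, against 75.4 mm when I first gripped the knob home. Two rail holes now show behind the saddle instead of one.
- **Final hold:** The gripper presses the knob down with 5 to 8 N at an opening of 25 mm.
- **Bystanders:** The bottle, jar and empty rack look untouched in the last pictures. The arm hid part of the marker, so I saw only one end of it in place.

The two fixed cameras disagreed by about 4 mm on positions, so I relied on the wrist camera, which lay between them. The final readings come from just before hand-in, because no state could be read after it.

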